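Block up a case shipment and wind the end board home

TASK

Stand all the module cases upright in the lane of the packing frame, in one row along it, and fill the space left over with upright foam bricks, choosing bricks so that once the end board is wound in the row has no gap that would let anything shift: wound in, the lane is 244 mm long. Then turn the crank clockwise until the end board is fully in; put no piece on top of another, leave bricks you do not need on the bench, clear of the frame, and do not disturb the tray, tape, scanner and bottle.

Things in the scene. Friction and masses are not known exactly. Their poses are not given: they have to be found in the camera images.
- frame: fixed packing frame, in mm: plywood base 120 (x) x 460 (y); open-topped lane along y, x -34 to +34, floor z = 8, side walls 10 thick with tops at z = 38. Origin at the underside, mid-lane. Fixed end board: inner face y = -145, top z = 70. Moving end board: inner face y = +145 wound open, +99 wound in. Gearbox (60 x 76, top z = 70) and crank at y = +250
- fixed_face (a point): middle of the inner face of the fixed end board, 40 mm above the bench
- board_face (a point): middle of the inner face of the moving end board (62 mm wide, top at z = 66 mm), 40 mm above the bench; the board slides towards the fixed end 3.66 mm per radian of crank
- crank (a joint): crank angle in rad, 0 = lane fully open, grows clockwise seen from above; two full turns, to the hard stop at 12.57, wind the moving board fully in. Starts between 0 and 1. Stays where it is left; needs about 3 N at the grip, more when the board pushes the load along
- crank_grip (a point): middle of the crank's upright flat grip, a black plate 16 mm thick (across the crank arm), 32 mm along the arm and 52 mm tall (z 89 to 141 mm); this point is 120 mm above the bench, 55 mm from the crank's axis; its y axis points outward along the arm. Grip it across its 16 mm
- crank_axis (a point): fixed point on the crank's vertical axis, 120 mm above the bench
- case1: module case (one to three are present), grey plastic box with a clear lid over five green edges, 60 (x) x 72 (y) x 80 (z) mm, 0.15 to 0.31 kg, standing on the bench; origin at the centre of its underside, z up. Goes in the lane with its 72 mm along the lane; gripped across its 60 mm near the top
- case2: module case (one to three are present), grey plastic box with a clear lid over five green edges, 60 (x) x 72 (y) x 80 (z) mm, 0.15 to 0.31 kg, standing on the bench; origin at the centre of its underside, z up. Goes in the lane with its 72 mm along the lane; gripped across its 60 mm near the top
- case3: module case (one to three are present), grey plastic box with a clear lid over five green edges, 60 (x) x 72 (y) x 80 (z) mm, 0.15 to 0.31 kg, standing on the bench; origin at the centre of its underside, z up. Goes in the lane with its 72 mm along the lane; gripped across its 60 mm near the top
- foam1: dense grey foam brick, rigid, 60 (x) x 48 (y) x 80 (z) mm, 60 g, standing upright; origin at the centre of its underside, z up. It stands in the lane with its 48 mm along the lane
- foam2: dense grey foam brick, rigid, 60 (x) x 48 (y) x 80 (z) mm, 60 g, standing upright; origin at the centre of its underside, z up. It stands in the lane with its 48 mm along the lane
- foam3: dense grey foam brick, rigid, 60 (x) x 48 (y) x 80 (z) mm, 60 g, standing upright; origin at the centre of its underside, z up. It stands in the lane with its 48 mm along the lane
- slim: slim dense grey foam brick, rigid, 60 (x) x 24 (y) x 80 (z) mm, 35 g, standing upright; origin at the centre of its underside, z up; goes in the lane with its 24 mm along the lane
- tray: clear flat module tray 110 x 190 x 30 mm, a bystander; origin under its centre
- tape: roll of clear tape lying flat, 100 mm across, 45 mm high, a bystander; origin under its centre
- scanner: red and black label scanner, 150 x 62 x 45 mm, a bystander; origin under its red half
- cleaner: white bottle, 60 mm across, 140 mm tall, a bystander; origin under its centre

How it is judged:
On the way, in this order (a step that is already met when the one before it is completed fails the run):
1. all cases stand in the lane while the end board is still wound open (crank below 3 rad) (x of case1 in the frame of frame between -0.014 and 0.014 m and y of case1 in the frame of frame between -0.145 and 0.145 m and z of each of case1, case2, case3 in the frame of frame below 0.016 m and angle between each of case1, case2, case3's own z axis and vertical below 0.12 rad and x of case2 in the frame of frame between -0.014 and 0.014 m and y of case2 in the frame of frame between -0.145 and 0.145 m and x of case3 in the frame of frame between -0.014 and 0.014 m and y of case3 in the frame of frame between -0.145 and 0.145 m and value of joint crank below 3 rad), for 0.2 s.
2. the crank is wound fully in (above 12.25 rad) (value of joint crank above 12.25 rad), for 0.2 s.
At the end, for the whole second after the job is handed in: Crank above 12.25 rad. Every case present stands in the lane, upright within 0.12 rad. Each piece in the lane is upright and has a piece or end board on both sides, gaps 7 mm at most. Unused bricks are on the bench clear of the frame. All at rest (value of joint crank above 12.25 rad and x of case1 in the frame of frame between -0.014 and 0.014 m and y of case1 in the frame of frame between -0.145 and 0.145 m and z of each of case1, case2, case3 in the frame of frame below 0.016 m and angle between each of case1, case2, case3's own z axis and vertical below 0.12 rad and ((y of case2 in the frame of case1 above 0.008 m and horizontal distance between case2 and case1 below 0.079 m) or (y of case3 in the frame of case1 above 0.008 m and horizontal distance between case3 and case1 below 0.079 m) or (y of foam1 in the frame of case1 above 0.008 m and horizontal distance between foam1 and case1 below 0.067 m) or (y of foam2 in the frame of case1 above 0.008 m and horizontal distance between foam2 and case1 below 0.067 m) or (y of foam3 in the frame of case1 above 0.008 m and horizontal distance between foam3 and case1 below 0.067 m) or (y of slim in the frame of case1 above 0.008 m and horizontal distance between slim and case1 below 0.055 m) or (y of fixed_face in the frame of case1 above 0.008 m and horizontal distance between fixed_face and case1 below 0.043 m) or (y of board_face in the frame of case1 above 0.008 m and horizontal distance between board_face and case1 below 0.043 m)) and ((y of case2 in the frame of case1 below -0.008 m and horizontal distance between case2 and case1 below 0.079 m) or (y of case3 in the frame of case1 below -0.008 m and horizontal distance between case3 and case1 below 0.079 m) or (y of foam1 in the frame of case1 below -0.008 m and horizontal distance between foam1 and case1 below 0.067 m) or (y of foam2 in the frame of case1 below -0.008 m and horizontal distance between foam2 and case1 below 0.067 m) or (y of foam3 in the frame of case1 below -0.008 m and horizontal distance between foam3 and case1 below 0.067 m) or (y of slim in the frame of case1 below -0.008 m and horizontal distance between slim and case1 below 0.055 m) or (y of fixed_face in the frame of case1 below -0.008 m and horizontal distance between fixed_face and case1 below 0.043 m) or (y of board_face in the frame of case1 below -0.008 m and horizontal distance between board_face and case1 below 0.043 m)) and linear speed of each of case1, case2, case3, foam1, foam2, foam3, slim below 0.02 m/s and x of case2 in the frame of frame between -0.014 and 0.014 m and y of case2 in the frame of frame between -0.145 and 0.145 m and ((y of case1 in the frame of case2 above 0.008 m and horizontal distance between case1 and case2 below 0.079 m) or (y of case3 in the frame of case2 above 0.008 m and horizontal distance between case3 and case2 below 0.079 m) or (y of foam1 in the frame of case2 above 0.008 m and horizontal distance between foam1 and case2 below 0.067 m) or (y of foam2 in the frame of case2 above 0.008 m and horizontal distance between foam2 and case2 below 0.067 m) or (y of foam3 in the frame of case2 above 0.008 m and horizontal distance between foam3 and case2 below 0.067 m) or (y of slim in the frame of case2 above 0.008 m and horizontal distance between slim and case2 below 0.055 m) or (y of fixed_face in the frame of case2 above 0.008 m and horizontal distance between fixed_face and case2 below 0.043 m) or (y of board_face in the frame of case2 above 0.008 m and horizontal distance between board_face and case2 below 0.043 m)) and ((y of case1 in the frame of case2 below -0.008 m and horizontal distance between case1 and case2 below 0.079 m) or (y of case3 in the frame of case2 below -0.008 m and horizontal distance between case3 and case2 below 0.079 m) or (y of foam1 in the frame of case2 below -0.008 m and horizontal distance between foam1 and case2 below 0.067 m) or (y of foam2 in the frame of case2 below -0.008 m and horizontal distance between foam2 and case2 below 0.067 m) or (y of foam3 in the frame of case2 below -0.008 m and horizontal distance between foam3 and case2 below 0.067 m) or (y of slim in the frame of case2 below -0.008 m and horizontal distance between slim and case2 below 0.055 m) or (y of fixed_face in the frame of case2 below -0.008 m and horizontal distance between fixed_face and case2 below 0.043 m) or (y of board_face in the frame of case2 below -0.008 m and horizontal distance between board_face and case2 below 0.043 m)) and x of case3 in the frame of frame between -0.014 and 0.014 m and y of case3 in the frame of frame between -0.145 and 0.145 m and ((y of case1 in the frame of case3 above 0.008 m and horizontal distance between case1 and case3 below 0.079 m) or (y of case2 in the frame of case3 above 0.008 m and horizontal distance between case2 and case3 below 0.079 m) or (y of foam1 in the frame of case3 above 0.008 m and horizontal distance between foam1 and case3 below 0.067 m) or (y of foam2 in the frame of case3 above 0.008 m and horizontal distance between foam2 and case3 below 0.067 m) or (y of foam3 in the frame of case3 above 0.008 m and horizontal distance between foam3 and case3 below 0.067 m) or (y of slim in the frame of case3 above 0.008 m and horizontal distance between slim and case3 below 0.055 m) or (y of fixed_face in the frame of case3 above 0.008 m and horizontal distance between fixed_face and case3 below 0.043 m) or (y of board_face in the frame of case3 above 0.008 m and horizontal distance between board_face and case3 below 0.043 m)) and ((y of case1 in the frame of case3 below -0.008 m and horizontal distance between case1 and case3 below 0.079 m) or (y of case2 in the frame of case3 below -0.008 m and horizontal distance between case2 and case3 below 0.079 m) or (y of foam1 in the frame of case3 below -0.008 m and horizontal distance between foam1 and case3 below 0.067 m) or (y of foam2 in the frame of case3 below -0.008 m and horizontal distance between foam2 and case3 below 0.067 m) or (y of foam3 in the frame of case3 below -0.008 m and horizontal distance between foam3 and case3 below 0.067 m) or (y of slim in the frame of case3 below -0.008 m and horizontal distance between slim and case3 below 0.055 m) or (y of fixed_face in the frame of case3 below -0.008 m and horizontal distance between fixed_face and case3 below 0.043 m) or (y of board_face in the frame of case3 below -0.008 m and horizontal distance between board_face and case3 below 0.043 m)) and height (world z) of each of foam1, foam2, foam3, slim below 0.055 m and (x of foam1 in the frame of frame above 0.06 m or x of foam1 in the frame of frame below -0.06 m or y of foam1 in the frame of frame above 0.2 m or y of foam1 in the frame of frame below -0.165 m or (x of foam1 in the frame of frame between -0.014 and 0.014 m and y of foam1 in the frame of frame between -0.145 and 0.145 m and z of foam1 in the frame of frame below 0.016 m and angle between foam1's own z axis and vertical below 0.12 rad)) and (x of foam1 in the frame of frame above 0.06 m or x of foam1 in the frame of frame below -0.06 m or y of foam1 in the frame of frame above 0.2 m or y of foam1 in the frame of frame below -0.165 m or (y of case1 in the frame of foam1 above 0.008 m and horizontal distance between case1 and foam1 below 0.067 m) or (y of case2 in the frame of foam1 above 0.008 m and horizontal distance between case2 and foam1 below 0.067 m) or (y of case3 in the frame of foam1 above 0.008 m and horizontal distance between case3 and foam1 below 0.067 m) or (y of foam2 in the frame of foam1 above 0.008 m and horizontal distance between foam2 and foam1 below 0.055 m) or (y of foam3 in the frame of foam1 above 0.008 m and horizontal distance between foam3 and foam1 below 0.055 m) or (y of slim in the frame of foam1 above 0.008 m and horizontal distance between slim and foam1 below 0.043 m) or (y of fixed_face in the frame of foam1 above 0.008 m and horizontal distance between fixed_face and foam1 below 0.031 m) or (y of board_face in the frame of foam1 above 0.008 m and horizontal distance between board_face and foam1 below 0.031 m)) and (x of foam1 in the frame of frame above 0.06 m or x of foam1 in the frame of frame below -0.06 m or y of foam1 in the frame of frame above 0.2 m or y of foam1 in the frame of frame below -0.165 m or (y of case1 in the frame of foam1 below -0.008 m and horizontal distance between case1 and foam1 below 0.067 m) or (y of case2 in the frame of foam1 below -0.008 m and horizontal distance between case2 and foam1 below 0.067 m) or (y of case3 in the frame of foam1 below -0.008 m and horizontal distance between case3 and foam1 below 0.067 m) or (y of foam2 in the frame of foam1 below -0.008 m and horizontal distance between foam2 and foam1 below 0.055 m) or (y of foam3 in the frame of foam1 below -0.008 m and horizontal distance between foam3 and foam1 below 0.055 m) or (y of slim in the frame of foam1 below -0.008 m and horizontal distance between slim and foam1 below 0.043 m) or (y of fixed_face in the frame of foam1 below -0.008 m and horizontal distance between fixed_face and foam1 below 0.031 m) or (y of board_face in the frame of foam1 below -0.008 m and horizontal distance between board_face and foam1 below 0.031 m)) and (x of foam2 in the frame of frame above 0.06 m or x of foam2 in the frame of frame below -0.06 m or y of foam2 in the frame of frame above 0.2 m or y of foam2 in the frame of frame below -0.165 m or (x of foam2 in the frame of frame between -0.014 and 0.014 m and y of foam2 in the frame of frame between -0.145 and 0.145 m and z of foam2 in the frame of frame below 0.016 m and angle between foam2's own z axis and vertical below 0.12 rad)) and (x of foam2 in the frame of frame above 0.06 m or x of foam2 in the frame of frame below -0.06 m or y of foam2 in the frame of frame above 0.2 m or y of foam2 in the frame of frame below -0.165 m or (y of case1 in the frame of foam2 above 0.008 m and horizontal distance between case1 and foam2 below 0.067 m) or (y of case2 in the frame of foam2 above 0.008 m and horizontal distance between case2 and foam2 below 0.067 m) or (y of case3 in the frame of foam2 above 0.008 m and horizontal distance between case3 and foam2 below 0.067 m) or (y of foam1 in the frame of foam2 above 0.008 m and horizontal distance between foam1 and foam2 below 0.055 m) or (y of foam3 in the frame of foam2 above 0.008 m and horizontal distance between foam3 and foam2 below 0.055 m) or (y of slim in the frame of foam2 above 0.008 m and horizontal distance between slim and foam2 below 0.043 m) or (y of fixed_face in the frame of foam2 above 0.008 m and horizontal distance between fixed_face and foam2 below 0.031 m) or (y of board_face in the frame of foam2 above 0.008 m and horizontal distance between board_face and foam2 below 0.031 m)) and (x of foam2 in the frame of frame above 0.06 m or x of foam2 in the frame of frame below -0.06 m or y of foam2 in the frame of frame above 0.2 m or y of foam2 in the frame of frame below -0.165 m or (y of case1 in the frame of foam2 below -0.008 m and horizontal distance between case1 and foam2 below 0.067 m) or (y of case2 in the frame of foam2 below -0.008 m and horizontal distance between case2 and foam2 below 0.067 m) or (y of case3 in the frame of foam2 below -0.008 m and horizontal distance between case3 and foam2 below 0.067 m) or (y of foam1 in the frame of foam2 below -0.008 m and horizontal distance between foam1 and foam2 below 0.055 m) or (y of foam3 in the frame of foam2 below -0.008 m and horizontal distance between foam3 and foam2 below 0.055 m) or (y of slim in the frame of foam2 below -0.008 m and horizontal distance between slim and foam2 below 0.043 m) or (y of fixed_face in the frame of foam2 below -0.008 m and horizontal distance between fixed_face and foam2 below 0.031 m) or (y of board_face in the frame of foam2 below -0.008 m and horizontal distance between board_face and foam2 below 0.031 m)) and (x of foam3 in the frame of frame above 0.06 m or x of foam3 in the frame of frame below -0.06 m or y of foam3 in the frame of frame above 0.2 m or y of foam3 in the frame of frame below -0.165 m or (x of foam3 in the frame of frame between -0.014 and 0.014 m and y of foam3 in the frame of frame between -0.145 and 0.145 m and z of foam3 in the frame of frame below 0.016 m and angle between foam3's own z axis and vertical below 0.12 rad)) and (x of foam3 in the frame of frame above 0.06 m or x of foam3 in the frame of frame below -0.06 m or y of foam3 in the frame of frame above 0.2 m or y of foam3 in the frame of frame below -0.165 m or (y of case1 in the frame of foam3 above 0.008 m and horizontal distance between case1 and foam3 below 0.067 m) or (y of case2 in the frame of foam3 above 0.008 m and horizontal distance between case2 and foam3 below 0.067 m) or (y of case3 in the frame of foam3 above 0.008 m and horizontal distance between case3 and foam3 below 0.067 m) or (y of foam1 in the frame of foam3 above 0.008 m and horizontal distance between foam1 and foam3 below 0.055 m) or (y of foam2 in the frame of foam3 above 0.008 m and horizontal distance between foam2 and foam3 below 0.055 m) or (y of slim in the frame of foam3 above 0.008 m and horizontal distance between slim and foam3 below 0.043 m) or (y of fixed_face in the frame of foam3 above 0.008 m and horizontal distance between fixed_face and foam3 below 0.031 m) or (y of board_face in the frame of foam3 above 0.008 m and horizontal distance between board_face and foam3 below 0.031 m)) and (x of foam3 in the frame of frame above 0.06 m or x of foam3 in the frame of frame below -0.06 m or y of foam3 in the frame of frame above 0.2 m or y of foam3 in the frame of frame below -0.165 m or (y of case1 in the frame of foam3 below -0.008 m and horizontal distance between case1 and foam3 below 0.067 m) or (y of case2 in the frame of foam3 below -0.008 m and horizontal distance between case2 and foam3 below 0.067 m) or (y of case3 in the frame of foam3 below -0.008 m and horizontal distance between case3 and foam3 below 0.067 m) or (y of foam1 in the frame of foam3 below -0.008 m and horizontal distance between foam1 and foam3 below 0.055 m) or (y of foam2 in the frame of foam3 below -0.008 m and horizontal distance between foam2 and foam3 below 0.055 m) or (y of slim in the frame of foam3 below -0.008 m and horizontal distance between slim and foam3 below 0.043 m) or (y of fixed_face in the frame of foam3 below -0.008 m and horizontal distance between fixed_face and foam3 below 0.031 m) or (y of board_face in the frame of foam3 below -0.008 m and horizontal distance between board_face and foam3 below 0.031 m)) and (x of slim in the frame of frame above 0.06 m or x of slim in the frame of frame below -0.06 m or y of slim in the frame of frame above 0.2 m or y of slim in the frame of frame below -0.165 m or (x of slim in the frame of frame between -0.014 and 0.014 m and y of slim in the frame of frame between -0.145 and 0.145 m and z of slim in the frame of frame below 0.016 m and angle between slim's own z axis and vertical below 0.12 rad)) and (x of slim in the frame of frame above 0.06 m or x of slim in the frame of frame below -0.06 m or y of slim in the frame of frame above 0.2 m or y of slim in the frame of frame below -0.165 m or (y of case1 in the frame of slim above 0.008 m and horizontal distance between case1 and slim below 0.055 m) or (y of case2 in the frame of slim above 0.008 m and horizontal distance between case2 and slim below 0.055 m) or (y of case3 in the frame of slim above 0.008 m and horizontal distance between case3 and slim below 0.055 m) or (y of foam1 in the frame of slim above 0.008 m and horizontal distance between foam1 and slim below 0.043 m) or (y of foam2 in the frame of slim above 0.008 m and horizontal distance between foam2 and slim below 0.043 m) or (y of foam3 in the frame of slim above 0.008 m and horizontal distance between foam3 and slim below 0.043 m) or (y of fixed_face in the frame of slim above 0.008 m and horizontal distance between fixed_face and slim below 0.019 m) or (y of board_face in the frame of slim above 0.008 m and horizontal distance between board_face and slim below 0.019 m)) and (x of slim in the frame of frame above 0.06 m or x of slim in the frame of frame below -0.06 m or y of slim in the frame of frame above 0.2 m or y of slim in the frame of frame below -0.165 m or (y of case1 in the frame of slim below -0.008 m and horizontal distance between case1 and slim below 0.055 m) or (y of case2 in the frame of slim below -0.008 m and horizontal distance between case2 and slim below 0.055 m) or (y of case3 in the frame of slim below -0.008 m and horizontal distance between case3 and slim below 0.055 m) or (y of foam1 in the frame of slim below -0.008 m and horizontal distance between foam1 and slim below 0.043 m) or (y of foam2 in the frame of slim below -0.008 m and horizontal distance between foam2 and slim below 0.043 m) or (y of foam3 in the frame of slim below -0.008 m and horizontal distance between foam3 and slim below 0.043 m) or (y of fixed_face in the frame of slim below -0.008 m and horizontal distance between fixed_face and slim below 0.019 m) or (y of board_face in the frame of slim below -0.008 m and horizontal distance between board_face and slim below 0.019 m))); the robot touches nothing.
It fails at once if a bystander is moved more than 40 mm (distance of any of tray, tape, scanner, cleaner from where it was at the start of the episode above 0.04 m).
Of case1, case2, case3 only 1 to 3 are there at a start; the rules pass over those that are not, and their reading is None.
At some moment in a run one of case1, case2, case3, foam1, foam2, foam3, slim may be knocked a few centimetres aside while the robot is not near it.
Once in a run the grip may slacken for a moment while it holds something.
It also fails if it takes over 210 s, if anything falls off the work surface, if the arm or the gripper's body presses on something with over 40 N, if the wrist force passes 120 N, or if a joint passes its speed limit or range.

ROBOT

A 7-joint arm with a two-finger parallel gripper is mounted at the origin on the work surface. World frame = base frame: x ahead of the robot, y to its left, z up, the work surface at z = 0. Lengths are in m, angles in rad, forces in N, time in s.
With the tool pointing down it reaches from about 0.35 to 0.9 m from the base axis. Payload 8.1 kg.
Tool frame: the origin (TCP) lies at the centre of the arm's flange, where the gripper is bolted on; the fingertips stand 178 mm ahead of it and the grasp point (between the pads) lies 159 mm ahead of it; x points along the fingers, z is the direction in which the jaws open and shut, and the axes are right-handed (so a half turn about x gives the same grasp; the last joint's range is limited). The gripper opens to 92 mm and grips with 3 to 60 N. Pads are 19 mm wide; open, the fingers measure 130 mm over their backs; the gripper's body (75 mm by 190 mm) begins 47 mm behind the grasp point.
Start: joints at [1.071, 0.434, 0.025, 1.573, -0.012, 1.134, -0.075], TCP at [0.242, -0.576, 0.405] pointing down, gripper open.
Joint ranges: [-2.62, 2.62], [-0.44, 2.09], [-1.27, 1.32], [0.08, 2.57], [-1.32, 4.46], [0.12, 2], [-2.74, 2.74]. Speed limits (rad/s): [2.22, 2.22, 3.01, 3.01, 3.14, 3.14, 3.14].

INTERFACE

Orientations are given as a rotation vector (axis times angle).
In Python, from cell import arm, get_image, search_frame, pinpoint gives the robot as it stands.
- The arm moves only by the tool arm_command, never from a script. Its argument "motion" is a list of rows, each a list of 7 numbers: the finger opening in mm, from 0 to 91.8, then the shift along the tool's x, y, z in mm, then the turn, a rotation vector about the tool's x, y, z in degrees. In form: [[fingers, x, y, z, ax, ay, az], ...]. A call has 1 to 5 rows; each row shifts and turns the commanded pose from where the row before left it, along the tool's axes as they then stand; what a row does not reach is not made up. A row lasts 1/8 s, in which the tool goes at most 62.5 mm and 10.7 degrees, less where a joint would pass 70% of its speed; a pose out of reach is approached as far as the arm can. A call with a gripper value outside its range is refused whole. The fingers move at their own pace and stop on an object; "newtons" is the grip in N (left out, the last holds). Time passes only in rows, so rows that do not move let the fingers close. It gives the time, the measured TCP pose, the force and the opening at its end, in the units of the state.
- arm.observe(): the state, without advancing time (a new reading comes with each control period).
- get_image(name): name is "scene" or "top"; returns a dict with "frame" (420x560x3 uint8, red, green, blue), "range_z" (420x560 float32, m along the optical axis (not along the pixel's ray), 0 where there is no reading), "K" (3x3 intrinsics, pixels), "origin" and "rotation" of the camera in the world. Camera axes: x right, y down, z forward; pixel columns grow to the right and rows downward; lengths in m; the calibration is good to about 2 mm. A picture is of the moment at which its call begins.
- arm.sign_off(): hands the job in, once; it reports no verdict.
Trained networks look in the newest picture that a camera, given by its name, has taken for a name from the list of things; names that differ only in an ending like _2 or _b are one class to them, and where a whole thing is asked for, a point or a joint stands for the part that bears it (a point fixed in the world has none). Each returns a list of dicts, best first, with "p" (0 to 1); they miss things now and then, are a little off and sometimes report something else, mostly with a low value. They report only what shows in the picture. A call takes as long as a camera call.
- search_frame(camera, target): "point" ([x, y, z] in m, in world coordinates, good to about 4 mm: the middle of the surface that is visible of it).
- pinpoint(camera, target): "point" ([x, y, z] in m, in world coordinates, good to about 4 mm: a listed point, or the origin of a listed thing).
The state is a dict: "clock": time; "joints": joint angles; "dq": joint speeds; "joint_efforts": joint torques, N m; "position": TCP position; "ee_rot": TCP orientation; "force": force on the tool from outside, world axes, zero at the start; "ft_torque": the same for the moment, N m; "width": opening from 0.0 (shut) to 1.0 (fully open).
Only numpy, scipy, OpenCV 4.12 (cv2) and the standard library are available. Lean on these libraries where they do the work, as an engineer would, in place of code of your own. Each camera call takes 0.05 s, during which the arm holds its last target. There are 200 camera calls.

## Working session

There is one attempt and no reset: what is moved stays moved. The work goes in short steps, Python scripts to look and compute and a tool call to move; the robot and the scene stay as the last step left them, time stands still between calls to the robot, and variables do not carry over. Pictures are saved under pics/ and viewed, about 12 in all and at most 16, crops included, and the job is handed in when it is done.

Besides the shell and the picture viewer there is one more tool, called after "Emit:" as name([rows], argument=value, ...), one row to a line, values as JSON. arm_command: Moves the arm, as the interface text tells. Its arguments: {"type":"object","properties":{"motion":{"type":"array"},"newtons":{"type":"number"}},"required":["motion"]}

```bash
ls; mkdir -p pics
cat > h.py <<'E'
import numpy as np, cv2
from cell import arm, get_image, search_frame, pinpoint
from scipy.spatial.transform import Rotation as R
np.set_printoptions(precision=4,suppress=True)
def cloud(d):
    z=d["range_z"]; v,u=np.indices(z.shape); K=d["K"]
    p=np.stack([(u-K[0,2])/K[0,0]*z,(v-K[1,2])/K[1,1]*z,z],-1)
    return p@np.array(d["rotation"]).T+np.array(d["origin"]), z>0
def save(d,n,s=1):
    cv2.imwrite(f"pics/{n}.png",cv2.resize(d["frame"][:,:,::-1],None,fx=s,fy=s))
E
python3 - <<'E'
from h import *
s=arm.observe(); print({k:(np.array(v) if k!='clock' else v) for k,v in s.items()})
a=get_image("scene"); b=get_image("top")
cv2.imwrite("pics/a.png",np.vstack([a["frame"],b["frame"]])[:,:,::-1][:, :])
save(a,"scene",1.4); save(b,"top",1.4)
print(b["origin"],b["rotation"],b["K"])
for t in ["frame","fixed_face","board_face","crank_grip","crank_axis","case1","foam1","slim","tray","tape","scanner","cleaner"]:
    for c in ["top","scene"]:
        print(t,c,[(np.round(r["point"],3).tolist(),round(r["p"],2)) for r in pinpoint(c,t)])
E
```

```text
pics
{'clock': 0.0, 'joints': array([ 1.0714,  0.4352,  0.025 ,  1.5741, -0.0116,  1.134 , -0.0751]), 'dq': array([ 0.0012,  0.0017,  0.0002,  0.0001,  0.0012, -0.    ,  0.0004]), 'joint_efforts': array([ -0.0015, -66.7856,   0.9839, -31.4459,  -0.0607,   0.0432,
         0.0002]), 'position': array([ 0.2414, -0.5762,  0.4039]), 'ee_rot': array([ 0.913 ,  1.3726, -0.9118]), 'force': array([ 0.5311, -0.0512,  0.1797]), 'ft_torque': array([0.0391, 0.0017, 0.0046]), 'width': array(1.002)}
[0.2774 0.0174 1.4284] [-2.1354  2.0869 -0.2261] [[387.8586   0.     279.9591]
 [  0.     387.8586 208.3669]
 [  0.       0.       1.    ]]
frame top [([0.474, 0.03, 0.002], 0.74)]
frame scene [([0.479, 0.025, 0.0], 0.74), ([0.471, 0.278, 0.12], 0.53)]
fixed_face top [([0.478, -0.119, 0.037], 0.96)]
fixed_face scene [([0.477, -0.12, 0.041], 0.77)]
board_face top [([0.474, 0.171, 0.04], 0.56)]
board_face scene [([0.478, 0.168, 0.044], 0.75)]
crank_grip top [([0.512, 0.314, 0.118], 0.58)]
crank_grip scene [([0.516, 0.314, 0.119], 0.46)]
crank_axis top [([0.476, 0.277, 0.117], 0.91)]
crank_axis scene [([0.471, 0.28, 0.121], 0.87)]
case1 top [([0.613, -0.123, 0.002], 0.65)]
case1 scene [([0.613, -0.124, -0.002], 0.56)]
foam1 top [([0.486, -0.292, 0.002], 0.78), ([0.634, 0.074, 0.004], 0.68), ([0.639, -0.316, 0.002], 0.64)]
foam1 scene [([0.633, 0.076, 0.002], 0.79), ([0.483, -0.29, -0.002], 0.62)]
slim top [([0.768, -0.052, -0.0], 0.64), ([0.632, -0.03, -0.001], 0.56)]
slim scene [([0.632, -0.032, 0.002], 0.63)]
tray top [([0.767, -0.05, -0.0], 0.58)]
tray scene [([0.766, -0.053, 0.002], 0.87)]
tape top [([0.599, 0.41, -0.001], 0.96), ([0.513, 0.311, 0.12], 0.47)]
tape scene [([0.601, 0.408, -0.001], 0.71)]
scanner top [([0.361, 0.52, -0.002], 0.57), ([0.641, -0.317, -0.003], 0.15)]
scanner scene [([0.358, 0.524, 0.0], 0.59)]
cleaner top [([0.38, -0.488, 0.003], 0.55)]
cleaner scene [([0.379, -0.489, 0.002], 0.81)]
```

View pics/scene.png

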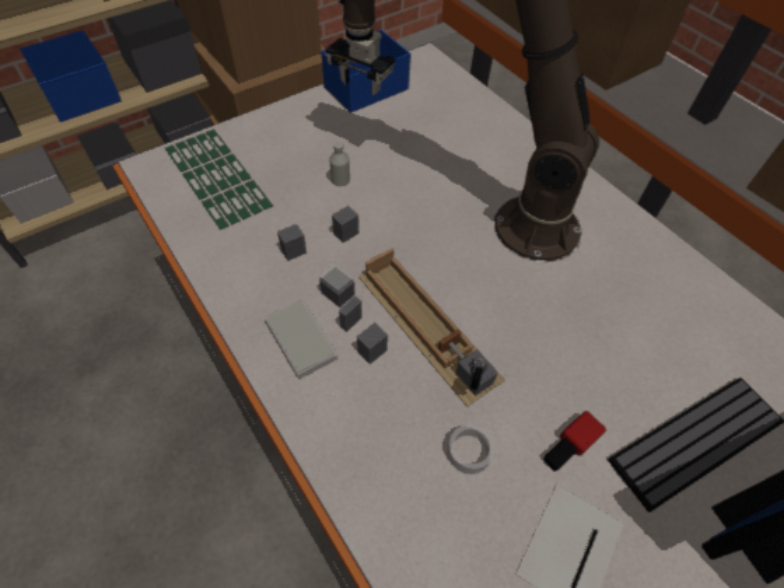

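View pics/top.png

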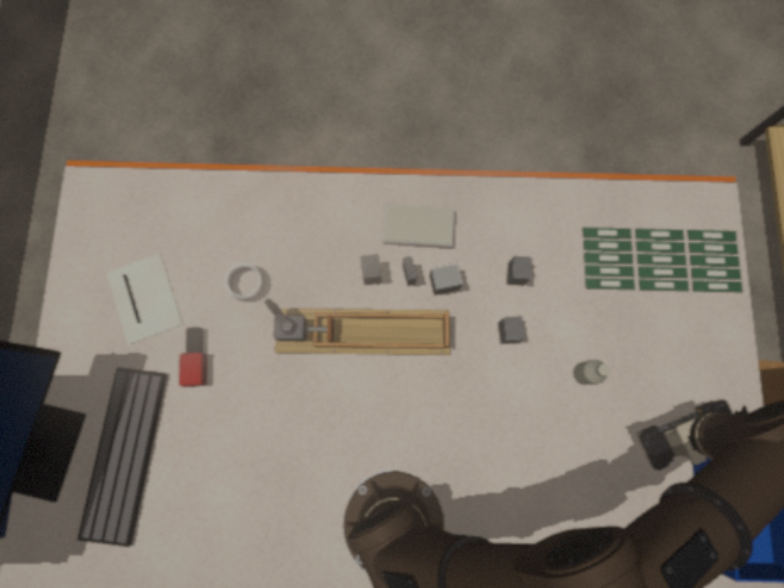

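```bash
cat >> h.py <<'E'
def cloud(d):
    z=d["range_z"]; v,u=np.indices(z.shape); K=d["K"]
    p=np.stack([(u-K[0,2])/K[0,0]*z,(v-K[1,2])/K[1,1]*z,z],-1)
    r=np.array(d["rotation"]); r=R.from_rotvec(r).as_matrix() if r.ndim==1 else r
    return p@r.T+np.array(d["origin"])
def blobs(zlo,zhi,amin=80,cam="top",d=None):
    d=d or get_image(cam); P=cloud(d)
    m=((P[...,2]>zlo)&(P[...,2]<zhi)&(d["range_z"]>0)).astype(np.uint8)
    n,l,st,_=cv2.connectedComponentsWithStats(m,connectivity=4)
    for i in range(1,n):
        if st[i,4]<amin: continue
        q=P[l==i]; (c,wh,a)=cv2.minAreaRect((q[:,:2]*1000).astype(np.float32))
        col=d["frame"][l==i].mean(0)
        print("c",np.round(c,1),"wh",np.round(wh,1),"ang",round(a,1),"z",round(float(np.median(q[:,2])),4),"n",st[i,4],"rgb",col.astype(int))
E
python3 - <<'E'
from h import *
d=get_image("top")
blobs(.065,.095,d=d); print("bottoms/high"); blobs(.1,.16,30,d=d); print("walls"); blobs(.03,.045,d=d)
E
```

```text
c [632.8  77. ] wh [60.1 47.6] ang 8.6 z 0.0802 n 227 rgb [124 117 109]
c [631.2 -23.9] wh [60.8 24. ] ang 14.5 z 0.0793 n 118 rgb [110 104  98]
c [ 639.4 -311.9] wh [49.1 63.3] ang 82.4 z 0.0796 n 239 rgb [103  98  94]
c [ 612.3 -119.9] wh [60.3 70.5] ang 14.5 z 0.0801 n 329 rgb [134 131 124]
c [480.9 279. ] wh [77.1 76.5] ang 89.3 z 0.0728 n 368 rgb [110 104  98]
c [ 480.7 -288.5] wh [60.4 50.1] ang 6.5 z 0.0801 n 249 rgb [104 100  95]
c [ 372.6 -468.8] wh [58.6 30.8] ang 20.2 z 0.0859 n 81 rgb [112 108  96]
c [ -71.1 -843.8] wh [  3.2 118.8] ang 0.2 z 0.0794 n 82 rgb [14 25 46]
bottoms/high
c [515.  313.3] wh [33.4 16. ] ang 36.7 z 0.1393 n 61 rgb [114 105  96]
c [198.6 846.2] wh [ 13.3 395.9] ang 78.9 z 0.1422 n 796 rgb [24 26 33]
c [ 373.5 -483.5] wh [41.9 35.3] ang 45.2 z 0.131 n 129 rgb [136 132 118]
c [61.  33.5] wh [15.4 89.4] ang 27.8 z 0.116 n 90 rgb [77 69 59]
c [ 42.5 -55.8] wh [53.2  7.4] ang 35.4 z 0.1092 n 36 rgb [53 47 39]
c [ -64.4 -810.6] wh [131.6  23.7] ang 89.9 z 0.1293 n 232 rgb [36 49 78]
walls
c [765.  -46.8] wh [188.2 108.6] ang 86.7 z 0.0328 n 898 rgb [159 154 139]
c [474.7  60.3] wh [ 88.6 364.4] ang 0.6 z 0.038 n 629 rgb [140 112  81]
c [434.4 530.9] wh [70.  41.9] ang 1.0 z 0.0329 n 162 rgb [105  92  85]
c [ -24.7 -915.1] wh [ 59.1 136.1] ang 61.2 z 0.0376 n 129 rgb [16 30 59]
```

One case (top-image ~447,279), three foam bricks (~372,269; 512,329; 520,270) and the slim (~411,271). All five go in (240 of 244 mm). The crank grip points up-left at ~273,308. Nothing else is in the lane.

```bash
cat >> h.py <<'E'
def plan(x,y,z,jaw,G=0.159):
    """grasp-point target (mm), jaw axis angle (deg from world x). prints tool-axis shift (before turn) and turn"""
    s=arm.observe(); M=R.from_rotvec(s["ee_rot"]).as_matrix(); p=np.array(s["position"])+M[:,0]*G
    g=p*1000
    cur=np.degrees(np.arctan2(M[1,2],M[0,2])); d=(jaw-cur+90)%180-90
    Z=np.cos(np.radians(jaw+ (0 if abs((cur+d-jaw+180)%360-180)<1 else 180)));
    j=np.radians(cur+d); T=np.c_[[0,0,-1],np.cross([np.cos(j),np.sin(j),0],[0,0,-1]),[np.cos(j),np.sin(j),0]]
    tv=np.degrees(R.from_matrix(M.T@T).as_rotvec())
    print("t",s["clock"],"grasp",g,"jaw",round(cur,1),"F",np.array(s["force"]),"w",round(float(s["width"])*91.8,1),"j7",round(s["joints"][6],2))
    print(" shift tool xyz",np.round(M.T@(np.array([x,y,z])-g),1),"turn",np.round(tv,1))
E
python3 - <<'E'
from h import *
d=get_image("top"); P=cloud(d); q=P[(P[...,2]>.033)&(P[...,2]<.043)&(d["range_z"]>0)]
q=q[(q[:,1]>-.1)&(q[:,1]<.14)&(abs(q[:,0]-.475)<.06)]
for s in (-1,1):
    w=q[(q[:,0]-.475)*s>0]; print("wall",s,np.polyfit(w[:,1],w[:,0],1),w[:,0].min(),w[:,0].max())
e=P[(P[...,2]>.055)&(P[...,2]<.076)&(abs(P[...,0]-.475)<.02)]; 
h=e[(e[:,1]<-.08)&(e[:,1]>-.2)]; print("fixed y",h[:,1].min(),h[:,1].max()); h=e[(e[:,1]>.1)&(e[:,1]<.22)]; print("board y",h[:,1].min(),h[:,1].max())
blobs(.0765,.095,d=d)
plan(639,-312,66,-7.6)
E
```

```text
wall -1 [-0.0145  0.4367] 0.4305911435716362 0.442397823511565
wall 1 [-0.0157  0.514 ] 0.5075577672194662 0.5200668482784321
fixed y -0.12308890001623402 -0.1151566786832918
board y 0.170803868539954 0.18283614384795238
c [633.6  77.1] wh [60.1 47.7] ang 8.9 z 0.0804 n 196 rgb [125 117 110]
c [631. -24.] wh [58.3 23.3] ang 14.8 z 0.0802 n 80 rgb [113 107 101]
c [ 638.6 -312.2] wh [47.7 59.9] ang 82.5 z 0.0805 n 191 rgb [106 101  97]
c [ 612.2 -119.6] wh [58.2 69.9] ang 13.3 z 0.0805 n 278 rgb [136 134 126]
c [484.8 290.6] wh [69.5 29.7] ang 44.5 z 0.0888 n 117 rgb [110 103  96]
c [ 480.6 -287.7] wh [59.9 49. ] ang 6.0 z 0.0802 n 211 rgb [106 101  97]
c [ 374.5 -473.9] wh [57.8 40.8] ang 16.6 z 0.0882 n 83 rgb [118 114 102]
t 1.4 grasp [ 241.5104 -576.4745  245.7369] jaw -67.3 F [-1.0886  0.5574 -0.1658] w 91.6 j7 -0.08
 shift tool xyz [179.7 468.8 -90.4] turn [-59.7   0.    0. ]
```

Emit:
arm_command([
  [91.8,0,52,-10,0,0,0],
  [91.8,0,52,-10,0,0,0],
  [91.8,0,52,-10,0,0,0],
  [91.8,0,52,-10,0,0,0],
  [91.8,0,52,-10,0,0,0],
], newtons=25)

```text
clock: 2.02
position: [0.4633, -0.4288, 0.4049]
ee_rot: [0.912, 1.371, -0.912]
force: [-0.6, -0.8, 0.1]
width: 1.003
```

Emit:
arm_command([
  [91.8,0,52,-10,0,0,0],
  [91.8,0,52,-10,0,0,0],
  [91.8,0,52,-10,0,0,0],
  [91.8,0,52,-10,0,0,0],
  [91.8,0,0,0,-10,0,0],
])

```text
clock: 2.65
position: [0.6423, -0.3072, 0.4039]
ee_rot: [0.774, 1.43, -0.768]
force: [-1.4, -1.1, -0.7]
width: 0.998
```

Emit:
arm_command([
  [91.8,20,0,0,-10,0,0],
  [91.8,20,0,0,-10,0,0],
  [91.8,20,0,0,-10,0,0],
  [91.8,10,0,0,-10,0,0],
  [91.8,0,0,0,-10,0,0],
])

```text
clock: 3.28
position: [0.6381, -0.3127, 0.3334]
ee_rot: [0.096, 1.571, -0.095]
force: [0.1, -0.2, 0.7]
width: 0.999
```

```bash
python3 -c "
from h import *
plan(638.6,-312.2,66,-7.5)"
```

```text
t 3.275 grasp [ 637.7419 -312.5455  174.3704] jaw -6.9 F [ 0.1277 -0.2152  0.6632] w 91.7 j7 0.1
 shift tool xyz [108.4   0.4   1. ] turn [ 0.6 -0.1 -0. ]
```

Emit:
arm_command([
  [91.8,40,0,0,0,0,0],
  [91.8,40,0,1,0,0,0],
  [91.8,20,0,0,0,0,0],
  [91.8,8,0,0,0,0,0],
  [50,0,0,0,0,0,0],
])

```text
clock: 3.9
position: [0.6397, -0.3128, 0.2272]
ee_rot: [0.099, 1.568, -0.1]
force: [-0.4, 0.5, -0.5]
width: 0.939
```

Emit:
arm_command([
  [50,0,0,0,0,0,0],
  [50,0,0,0,0,0,0],
  [50,0,0,0,0,0,0],
  [50,0,0,0,0,0,0],
  [50,-20,0,0,0,0,0],
])

```text
clock: 4.53
position: [0.6387, -0.3125, 0.2458]
ee_rot: [0.1, 1.572, -0.099]
force: [-0.5, -0.1, -0.2]
width: 0.657
```

Emit:
arm_command([
  [50,-40,0,0,0,0,0],
  [50,-40,0,0,0,0,0],
  [50,-20,0,0,0,0,0],
  [50,0,0,0,0,0,0],
])

```text
clock: 5.03
position: [0.6397, -0.3128, 0.3485]
ee_rot: [0.099, 1.566, -0.1]
force: [-0.2, -0.4, -0.6]
width: 0.658
```

```bash
python3 -c "
from h import *
plan(476.6,-90,76,0.9)"
```

```text
t 5.025 grasp [ 640.1184 -312.9794  189.4561] jaw -7.3 F [-0.2026 -0.3954 -0.615 ] w 60.4 j7 0.1
 shift tool xyz [ 112.7  200.6 -190.8] turn [-8.2  0.2  0.1]
```

Emit:
arm_command([
  [50,0,20,-20,0,0,0],
  [50,0,40,-38,0,0,0],
  [50,0,40,-38,0,0,0],
  [50,0,40,-38,0,0,0],
  [50,0,40,-38,0,0,0],
])

```text
clock: 5.65
position: [0.4897, -0.1111, 0.3451]
ee_rot: [0.1, 1.571, -0.099]
force: [0.6, 1.1, -0.2]
width: 0.658
```

Emit:
arm_command([
  [50,0,20,-19,0,0,0],
  [50,0,0,0,-4,0,0],
  [50,0,0,0,-4,0,0],
  [50,10,0,0,0,0,0],
  [50,0,0,0,0,0,0],
])

```text
clock: 6.28
position: [0.4745, -0.0903, 0.3349]
ee_rot: [-0.008, 1.574, 0.009]
force: [-0.3, -1.2, 0.3]
width: 0.665
```

```bash
python3 -c "
from h import *
plan(476.6,-90,76,0.9)
d=get_image('top'); blobs(.12,.18,50,d=d); blobs(.0765,.095,d=d)"
```

```text
t 6.275 grasp [473.9678 -90.2273 175.9036] jaw 0.6 F [-0.2543 -1.1835  0.3013] w 61.1 j7 -0.09
 shift tool xyz [99.9  0.1  3. ] turn [-0.3 -0.2 -0. ]
c [514.7 313.3] wh [33.4 15.6] ang 38.2 z 0.1399 n 53 rgb [127 118 108]
c [204.6 844.3] wh [ 28.6 385.4] ang 81.4 z 0.1519 n 1172 rgb [27 31 39]
c [ 377.2 -484.5] wh [26.9 27.2] ang 30.8 z 0.1391 n 67 rgb [155 151 136]
c [  49.3 -813. ] wh [140.9 250.6] ang 89.9 z 0.1359 n 652 rgb [39 57 97]
c [ 66.5 -13.7] wh [71.5 10.2] ang 76.5 z 0.1507 n 62 rgb [48 42 37]
c [633.2  77. ] wh [60.9 47.5] ang 8.7 z 0.0808 n 191 rgb [135 127 119]
c [631.3 -23.9] wh [58.5 23.8] ang 15.5 z 0.0801 n 101 rgb [120 114 108]
c [488.3 293.7] wh [70.1 24.4] ang 38.7 z 0.089 n 111 rgb [122 114 107]
c [ 480.9 -287.4] wh [59.5 48.7] ang 7.2 z 0.0798 n 204 rgb [76 72 68]
c [  48.5 -747.6] wh [249.1   9.6] ang 0.0 z 0.0857 n 270 rgb [37 48 77]
```

Emit:
arm_command([
  [50,30,0,2,0,0,0],
  [50,35,0,0,0,0,0],
  [50,20,0,0,0,0,0],
  [50,12,0,0,0,0,0],
  [50,0,0,0,0,0,0],
])

```text
clock: 6.95
position: [0.4771, -0.0901, 0.2392]
ee_rot: [-0.01, 1.572, 0.01]
force: [-0.4, 0.9, -1.0]
width: 0.657
```

Emit:
arm_command([
  [50,1,0,0,0,0,0],
  [85,0,0,0,0,0,0],
  [85,0,0,0,0,0,0],
  [85,0,0,0,0,0,0],
  [85,-20,0,0,0,0,0],
])

```text
clock: 7.58
position: [0.4767, -0.0901, 0.2581]
ee_rot: [-0.01, 1.573, 0.01]
force: [-1.0, 0.2, -0.2]
width: 0.924
```

Emit:
arm_command([
  [91.8,-50,0,0,0,0,0],
  [91.8,-30,0,0,0,0,0],
  [91.8,0,0,0,0,0,0],
])

```text
clock: 7.95
position: [0.478, -0.0901, 0.341]
ee_rot: [-0.011, 1.566, 0.009]
force: [0.4, 0.3, -1.1]
width: 1.001
```

```bash
python3 -c "
from h import *
plan(480.8,-287.6,66,6.5)"
```

```text
t 7.95 grasp [478.7259 -90.2741 182.0069] jaw 0.7 F [ 0.4121  0.2727 -1.0982] w 91.9 j7 -0.09
 shift tool xyz [ 116.2 -197.2   -0.9] turn [-5.8  0.3  0.1]
```

Emit:
arm_command([
  [91.8,0,-30,0,0,0,0],
  [91.8,0,-50,0,0,0,0],
  [91.8,0,-50,1,0,0,0],
  [91.8,0,-50,0,0,0,0],
  [91.8,0,-17,0,-6,0,0],
])

```text
clock: 8.57
position: [0.4797, -0.2906, 0.3372]
ee_rot: [-0.091, 1.571, 0.09]
force: [0.2, 0.9, -0.4]
width: 1.0
```

Emit:
arm_command([
  [91.8,30,0,0,0,0,0],
  [91.8,45,0,0,0,0,0],
  [91.8,30,0,0,0,0,0],
  [91.8,9,0,0,0,0,0],
  [50,0,0,0,0,0,0],
])

```text
clock: 9.2
position: [0.4807, -0.287, 0.2243]
ee_rot: [-0.092, 1.57, 0.093]
force: [-0.4, -0.3, 0.2]
width: 0.937
```

Emit:
arm_command([
  [50,0,0,0,0,0,0],
  [50,0,0,0,0,0,0],
  [50,0,0,0,0,0,0],
  [50,0,0,0,0,0,0],
  [50,-20,0,0,0,0,0],
])

```text
clock: 9.82
position: [0.4802, -0.287, 0.2441]
ee_rot: [-0.091, 1.571, 0.093]
force: [0.6, -0.4, -0.6]
width: 0.651
```

Emit:
arm_command([
  [50,-40,0,0,0,0,0],
  [50,-40,0,0,0,0,0],
  [50,-30,0,0,0,0,0],
  [50,0,0,0,0,0,0],
])

```text
clock: 10.32
position: [0.4814, -0.2873, 0.3573]
ee_rot: [-0.094, 1.565, 0.09]
force: [-0.6, -0.5, -1.2]
width: 0.651
```

```bash
python3 -c "
from h import *
plan(475.8,-36,76,0.9); blobs(.0765,.095); "
```

```text
t 10.325 grasp [ 482.018  -287.6631  198.2543] jaw 6.7 F [-0.6353 -0.4904 -1.2417] w 59.7 j7 0.39
 shift tool xyz [121.6 251.   22.8] turn [5.8 0.2 0.2]
c [633.7  77.1] wh [60.3 47.8] ang 8.5 z 0.0808 n 193 rgb [137 129 121]
c [630.5 -24.1] wh [60.8 23.8] ang 14.7 z 0.0802 n 94 rgb [120 114 108]
c [ 612.  -119.1] wh [58.7 69.9] ang 13.6 z 0.0807 n 280 rgb [149 146 138]
c [481.6 288.1] wh [63. 37.] ang 50.0 z 0.0884 n 121 rgb [121 113 106]
c [477.7 -90. ] wh [60.9 47.2] ang 4.6 z 0.0881 n 242 rgb [114 108 102]
c [  48.1 -746.7] wh [  8.6 249.8] ang 89.7 z 0.0858 n 255 rgb [36 47 78]
```

Emit:
arm_command([
  [50,0,25,2,0,0,0],
  [50,0,45,4,0,0,0],
  [50,0,50,4,0,0,0],
  [50,0,50,5,0,0,0],
  [50,0,45,4,0,0,0],
])

```text
clock: 11.0
position: [0.4737, -0.0697, 0.3536]
ee_rot: [-0.092, 1.571, 0.093]
force: [0.9, 0.5, -0.0]
width: 0.651
```

Emit:
arm_command([
  [50,0,25,3,0,0,0],
  [50,0,11,1,6,0,0],
  [50,10,0,0,0,0,0],
  [50,15,0,0,0,0,0],
  [50,0,0,0,0,0,0],
])

```text
clock: 11.62
position: [0.4734, -0.0361, 0.3277]
ee_rot: [-0.01, 1.574, 0.01]
force: [-0.2, -0.8, -0.3]
width: 0.651
```

```bash
python3 -c "
from h import *
plan(475.8,-36,73.5,0.9)"
```

```text
t 11.625 grasp [472.8306 -36.0635 168.736 ] jaw 0.7 F [-0.2151 -0.7641 -0.2978] w 59.7 j7 -0.22
 shift tool xyz [95.2  0.   3.3] turn [-0.2 -0.2 -0. ]
```

Emit:
arm_command([
  [50,30,0,2,0,0,0],
  [50,30,0,0,0,0,0],
  [50,20,0,0,0,0,0],
  [50,14,0,0,0,0,0],
  [50,0,0,0,0,0,0],
])

```text
clock: 12.25
position: [0.4761, -0.0354, 0.2352]
ee_rot: [-0.01, 1.572, 0.01]
force: [0.3, -0.1, -0.2]
width: 0.659
```

Emit:
arm_command([
  [50,1,0,0,0,0,0],
  [80,0,0,0,0,0,0],
  [80,0,0,0,0,0,0],
  [80,0,0,0,0,0,0],
  [80,-20,0,0,0,0,0],
])

```text
clock: 12.88
position: [0.4756, -0.0352, 0.2541]
ee_rot: [-0.01, 1.573, 0.01]
force: [0.4, 0.3, 0.8]
width: 0.87
```

Emit:
arm_command([
  [91.8,-50,0,0,0,0,0],
  [91.8,-40,0,0,0,0,0],
  [91.8,0,0,0,0,0,0],
])

```text
clock: 13.25
position: [0.4771, -0.0349, 0.3477]
ee_rot: [-0.01, 1.565, 0.009]
force: [0.8, -0.5, -0.7]
width: 0.997
```

```bash
python3 -c "
from h import *
plan(612,-119.3,66,14); blobs(.0765,.095)"
```

```text
t 13.25 grasp [478.0992 -34.9994 188.6671] jaw 0.7 F [ 0.7571 -0.4857 -0.7394] w 91.5 j7 -0.21
 shift tool xyz [123.5 -85.9 132.1] turn [-13.3   0.3   0.1]
c [633.1  77.2] wh [59.7 47.3] ang 9.4 z 0.0809 n 196 rgb [133 126 118]
c [483.  287.5] wh [55.6 31.9] ang 39.5 z 0.0887 n 110 rgb [120 113 106]
c [ 381.2 -473.4] wh [37.8 58.4] ang 71.7 z 0.089 n 80 rgb [130 126 113]
c [  48.  -747.2] wh [249.6   8.3] ang 0.0 z 0.0857 n 261 rgb [37 48 78]
```

Emit:
arm_command([
  [91.8,0,-16,26,0,0,0],
  [91.8,0,-25,40,0,0,0],
  [91.8,0,-25,40,0,0,0],
  [91.8,0,-20,27,0,0,0],
  [91.8,0,0,0,-7,0,0],
])

```text
clock: 13.92
position: [0.6114, -0.1214, 0.3423]
ee_rot: [-0.106, 1.57, 0.106]
force: [-0.4, 1.0, -0.1]
width: 0.997
```

Emit:
arm_command([
  [91.8,20,0,0,-6,0,0],
  [91.8,20,0,0,0,0,0],
  [91.8,0,0,0,0,0,0],
])

```text
clock: 14.3
position: [0.6092, -0.1195, 0.3018]
ee_rot: [-0.187, 1.568, 0.189]
force: [0.4, -0.4, 0.2]
width: 1.004
```

```bash
python3 -c "
from h import *
plan(612,-119.3,66,14); print([(r['point'],r['p']) for r in pinpoint('scene','case1')])"
```

```text
t 14.3 grasp [ 608.3664 -119.4022  142.815 ] jaw 13.7 F [ 0.3975 -0.3992  0.2355] w 92.1 j7 0.09
 shift tool xyz [76.8 -0.9  3.9] turn [-0.3 -0.3 -0.1]
[([0.6128, -0.1235, -0.0018], 0.56)]
```

Emit:
arm_command([
  [91.8,30,-1,4,0,0,0],
  [91.8,30,0,0,0,0,0],
  [91.8,16,0,0,0,0,0],
  [50,0,0,0,0,0,0],
  [50,0,0,0,0,0,0],
], newtons=35)

```text
clock: 14.98
position: [0.6149, -0.1194, 0.2299]
ee_rot: [-0.188, 1.561, 0.188]
force: [-0.0, 0.5, -0.1]
width: 0.831
```

Emit:
arm_command([
  [50,0,0,0,0,0,0],
  [50,0,0,0,0,0,0],
  [50,0,0,0,0,0,0],
  [50,-15,0,0,0,0,0],
  [50,-35,0,0,0,0,0],
])

```text
clock: 15.6
position: [0.6137, -0.1195, 0.2784]
ee_rot: [-0.188, 1.566, 0.189]
force: [0.1, 0.8, -2.6]
width: 0.652
```

Emit:
arm_command([
  [50,-40,0,0,0,0,0],
  [50,-30,0,0,0,0,0],
  [50,0,0,0,0,0,0],
])

```text
clock: 15.98
position: [0.6151, -0.1192, 0.352]
ee_rot: [-0.189, 1.557, 0.187]
force: [-0.1, 0.3, -2.4]
width: 0.647
```

```bash
python3 -c "
from h import *
plan(475,31,75,0.9); blobs(.0765,.095)"
```

```text
t 15.975 grasp [ 615.9254 -119.3102  193.0018] jaw 13.7 F [-0.0905  0.2781 -2.4106] w 59.4 j7 0.12
 shift tool xyz [ 117.2  179.7 -101.8] turn [12.8  0.3  0.1]
c [633.3  77. ] wh [61.4 47.5] ang 8.7 z 0.0806 n 185 rgb [141 133 125]
c [630.9 -24. ] wh [59.9 23.6] ang 14.3 z 0.0804 n 95 rgb [125 119 113]
c [484.3 289.5] wh [70.2 25.2] ang 41.1 z 0.0892 n 113 rgb [130 122 115]
c [476.3 -35.3] wh [60.5 45.7] ang 0.6 z 0.0881 n 246 rgb [120 114 107]
c [478.1 -90. ] wh [60.7 47.5] ang 3.7 z 0.0878 n 242 rgb [117 111 105]
c [ 104.5 -747.4] wh [136.6   7.3] ang 0.6 z 0.085 n 136 rgb [42 52 83]
c [ -19.1 -747.6] wh [  6.3 111.3] ang 89.4 z 0.0863 n 118 rgb [36 49 81]
```

Emit:
arm_command([
  [50,0,20,-12,0,0,0],
  [50,0,40,-23,0,0,0],
  [50,0,45,-25,0,0,0],
  [50,0,40,-23,0,0,0],
  [50,0,25,-14,0,0,0],
])

```text
clock: 16.65
position: [0.4776, 0.0241, 0.3476]
ee_rot: [-0.189, 1.565, 0.19]
force: [0.4, -0.2, -1.5]
width: 0.652
```

Emit:
arm_command([
  [50,0,10,-5,0,0,0],
  [50,0,0,0,6,0,0],
  [50,0,0,0,7,0,0],
  [50,15,0,0,0,0,0],
  [50,0,0,0,0,0,0],
])

```text
clock: 17.27
position: [0.4721, 0.0306, 0.3319]
ee_rot: [-0.012, 1.574, 0.012]
force: [-0.0, 0.3, -2.2]
width: 0.651
```

```bash
python3 -c "
from h import *
plan(475,31,78,0.9)"
```

```text
t 17.275 grasp [471.6154  30.5432 172.8877] jaw 0.9 F [-0.0141  0.2699 -2.2126] w 59.7 j7 -0.37
 shift tool xyz [94.9  0.4  3.7] turn [-0.  -0.2  0. ]
```

Emit:
arm_command([
  [50,30,0,2,0,0,0],
  [50,30,0,0,0,0,0],
  [50,20,0,0,0,0,0],
  [50,13,0,0,0,0,0],
  [50,0,0,0,0,0,0],
])

```text
clock: 17.9
position: [0.4744, 0.0311, 0.24]
ee_rot: [-0.011, 1.572, 0.011]
force: [0.4, 0.0, -1.6]
width: 0.654
```

Emit:
arm_command([
  [50,1,0,0,0,0,0],
  [80,0,0,0,0,0,0],
  [80,0,0,0,0,0,0],
  [80,0,0,0,0,0,0],
  [80,-20,0,0,0,0,0],
])

```text
clock: 18.52
position: [0.4741, 0.0311, 0.2592]
ee_rot: [-0.01, 1.573, 0.01]
force: [0.3, 0.6, -0.2]
width: 0.87
```

Emit:
arm_command([
  [91.8,-50,0,0,0,0,0],
  [91.8,-40,0,0,0,0,0],
  [91.8,0,0,0,0,0,0],
])

```text
clock: 18.9
position: [0.4755, 0.0316, 0.3527]
ee_rot: [-0.01, 1.565, 0.01]
force: [0.1, 0.2, -0.7]
width: 1.0
```

```bash
python3 -c "
from h import *
plan(631,-24,68,14.5); blobs(.0765,.095)"
```

```text
t 18.9 grasp [476.4732  31.6277 193.6998] jaw 0.7 F [ 0.0503  0.192  -0.7352] w 91.8 j7 -0.36
 shift tool xyz [126.6 -57.6 153.1] turn [-13.8   0.3   0. ]
c [478.3 288.3] wh [59.4 30.9] ang 39.1 z 0.0888 n 110 rgb [120 113 106]
c [478.5 -96.3] wh [63.1 34.5] ang 6.8 z 0.0876 n 123 rgb [72 67 62]
c [ 375.6 -478.8] wh [58.2 48.3] ang 19.1 z 0.0891 n 82 rgb [130 126 113]
c [  28.3 -747.1] wh [  8.5 207. ] ang 89.7 z 0.0852 n 223 rgb [36 47 77]
```

Emit:
arm_command([
  [91.8,0,-8,20,0,0,0],
  [91.8,0,-15,40,0,0,0],
  [91.8,0,-15,40,0,0,0],
  [91.8,0,-14,38,0,0,0],
  [91.8,0,-6,17,-7,0,0],
])

```text
clock: 19.58
position: [0.6316, -0.0259, 0.3475]
ee_rot: [-0.107, 1.57, 0.107]
force: [-0.1, 0.5, -0.1]
width: 0.998
```

Emit:
arm_command([
  [91.8,20,0,0,-7,0,0],
  [91.8,20,0,0,0,0,0],
  [91.8,0,0,0,0,0,0],
])

```text
clock: 19.95
position: [0.6293, -0.0251, 0.3068]
ee_rot: [-0.202, 1.567, 0.202]
force: [0.3, -0.4, 0.5]
width: 1.0
```

```bash
python3 -c "
from h import *
plan(631,-24,68,14.5); d=get_image('scene'); save(d,'s2',1.4); blobs(.0765,.095,d=d)"
```

```text
t 19.95 grasp [628.4659 -25.0731 147.7654] jaw 14.7 F [ 0.3113 -0.3833  0.4975] w 91.8 j7 -0.06
 shift tool xyz [79.8  0.3  3.1] turn [ 0.2 -0.3 -0.1]
c [  198.7 -1233.8] wh [ 54.  374.7] ang 85.0 z 0.0865 n 230 rgb [69 51 35]
c [  24.1 -924.7] wh [ 34.8 203.2] ang 84.4 z 0.0855 n 128 rgb [17 35 72]
c [ 163.2 -822.6] wh [ 80.6 202.1] ang 25.0 z 0.0859 n 117 rgb [15 30 61]
c [-457.6 -225.5] wh [415.3  17.9] ang 89.3 z 0.0864 n 280 rgb [73 35 16]
c [-457.1  221.8] wh [ 20.5 472.4] ang 0.7 z 0.085 n 484 rgb [73 35 16]
c [37.4 20.5] wh [ 75.4 150. ] ang 25.8 z 0.0852 n 134 rgb [37 31 26]
c [475.1 -22.4] wh [ 63.4 180.3] ang 2.3 z 0.087 n 622 rgb [97 95 94]
c [630.2 -24.1] wh [60.7 26.8] ang 14.4 z 0.08 n 94 rgb [83 81 81]
c [632.7  76.5] wh [62.  48.8] ang 7.6 z 0.0795 n 200 rgb [86 84 84]
```

View pics/s2.png

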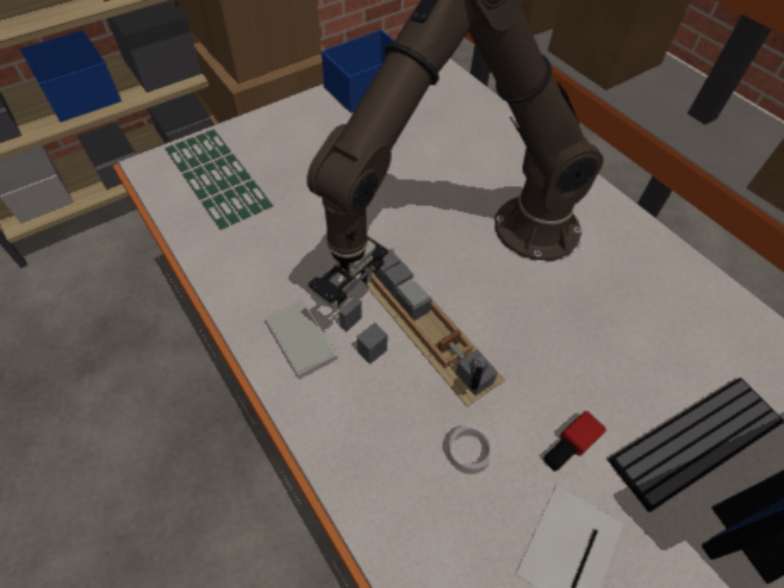

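The scene shows both foams and the case upright in the lane (~395,270 to 413,297); the slim at ~350,312 is still in place, gripper above it.

Emit:
arm_command([
  [91.8,30,0,2,0,0,0],
  [91.8,30,0,0,0,0,0],
  [91.8,19,0,0,0,0,0],
  [50,0,0,0,0,0,0],
  [50,0,0,0,0,0,0],
], newtons=25)

```text
clock: 20.62
position: [0.6328, -0.0241, 0.2319]
ee_rot: [-0.202, 1.56, 0.202]
force: [0.1, -0.4, 0.3]
width: 0.829
```

Emit:
arm_command([
  [50,0,0,0,0,0,0],
  [50,0,0,0,0,0,0],
  [50,0,0,0,0,0,0],
  [50,-15,0,0,0,0,0],
  [50,-35,0,0,0,0,0],
])

```text
clock: 21.25
position: [0.6316, -0.0245, 0.2805]
ee_rot: [-0.202, 1.564, 0.202]
force: [-0.4, 0.5, 0.3]
width: 0.652
```

Emit:
arm_command([
  [50,-40,0,0,0,0,0],
  [50,-30,0,0,0,0,0],
  [50,0,0,0,0,0,0],
])

```text
clock: 21.62
position: [0.6329, -0.0239, 0.3543]
ee_rot: [-0.202, 1.556, 0.201]
force: [0.1, -0.4, -0.8]
width: 0.653
```

```bash
python3 -c "
from h import *
plan(474.1,85,76,0.9)"
```

```text
t 21.625 grasp [633.7324 -23.871  195.2922] jaw 14.7 F [ 0.1473 -0.3539 -0.7709] w 60.0 j7 -0.04
 shift tool xyz [ 118.5  146.  -127.3] turn [13.8  0.3  0. ]
```

Emit:
arm_command([
  [50,0,15,-13,0,0,0],
  [50,0,35,-30,0,0,0],
  [50,0,40,-35,0,0,0],
  [50,0,35,-30,0,0,0],
  [50,0,16,-15,0,0,0],
])

```text
clock: 22.25
position: [0.4752, 0.0821, 0.3505]
ee_rot: [-0.204, 1.562, 0.204]
force: [0.1, 0.3, 0.3]
width: 0.651
```

Emit:
arm_command([
  [50,0,5,-4,0,0,0],
  [50,0,0,0,7,0,0],
  [50,0,0,0,7,0,0],
  [50,15,0,0,0,0,0],
  [50,0,0,0,0,0,0],
])

```text
clock: 22.88
position: [0.4723, 0.0839, 0.3341]
ee_rot: [-0.012, 1.573, 0.011]
force: [-0.2, 0.2, -0.5]
width: 0.649
```

```bash
python3 -c "
from h import *
plan(474.1,85.5,80,0.9)"
```

```text
t 22.875 grasp [471.8777  83.8147 175.0851] jaw 0.8 F [-0.1515  0.2088 -0.48  ] w 59.6 j7 -0.49
 shift tool xyz [95.1  1.7  2.5] turn [-0.1 -0.1  0. ]
```

Emit:
arm_command([
  [50,30,2,1,0,0,0],
  [50,30,0,0,0,0,0],
  [50,20,0,0,0,0,0],
  [50,13,0,0,0,0,0],
  [50,0,0,0,0,0,0],
])

```text
clock: 23.5
position: [0.4732, 0.0865, 0.242]
ee_rot: [-0.011, 1.572, 0.01]
force: [-0.1, -1.1, 0.3]
width: 0.648
```

Emit:
arm_command([
  [50,1,0,0,0,0,0],
  [80,0,0,0,0,0,0],
  [80,0,0,0,0,0,0],
  [80,0,0,0,0,0,0],
  [80,-20,0,0,0,0,0],
])

```text
clock: 24.12
position: [0.4728, 0.0864, 0.2611]
ee_rot: [-0.011, 1.573, 0.01]
force: [0.3, -0.6, -0.4]
width: 0.869
```

Emit:
arm_command([
  [91.8,-50,0,0,0,0,0],
  [91.8,-40,0,0,0,0,0],
  [91.8,0,0,0,0,0,0],
])

```text
clock: 24.5
position: [0.4741, 0.0871, 0.3547]
ee_rot: [-0.009, 1.565, 0.01]
force: [-0.0, -0.1, -0.5]
width: 0.998
```

```bash
python3 -c "
from h import *
plan(633.3,77,70,8.7); blobs(.0765,.095,cam='scene')"
```

```text
t 24.5 grasp [475.0444  87.258  195.6814] jaw 0.7 F [-0.0438 -0.0793 -0.4812] w 91.6 j7 -0.49
 shift tool xyz [126.6 -12.3 157.4] turn [-8.   0.3 -0. ]
c [  202.8 -1238.6] wh [ 97.3 383.3] ang 78.3 z 0.0849 n 241 rgb [68 50 35]
c [   4.7 -914.2] wh [ 98.9 220.7] ang 63.9 z 0.0865 n 149 rgb [15 33 68]
c [  90.1 -777.5] wh [149.4 303.6] ang 55.5 z 0.0859 n 211 rgb [17 33 67]
c [-456.6   95. ] wh [ 18.8 717.7] ang 0.1 z 0.0857 n 658 rgb [73 35 16]
c [41.4 20.1] wh [ 62.5 146.2] ang 23.4 z 0.0848 n 140 rgb [36 30 26]
c [475.9 -64. ] wh [ 62.6 101.5] ang 2.4 z 0.087 n 257 rgb [46 44 44]
c [476.6  30.9] wh [57.3 73.3] ang 2.2 z 0.0864 n 170 rgb [103 101  99]
c [473.4  86.8] wh [60.6 25.9] ang 3.2 z 0.0866 n 126 rgb [77 75 75]
c [632.4  77.5] wh [61.7 49.5] ang 9.5 z 0.0798 n 208 rgb [85 82 83]
```

Emit:
arm_command([
  [91.8,0,-2,20,0,0,0],
  [91.8,0,-3,40,0,0,0],
  [91.8,0,-3,40,0,0,0],
  [91.8,0,-2,40,0,0,0],
  [91.8,0,-1,18,-8,0,0],
])

```text
clock: 25.18
position: [0.6328, 0.0773, 0.3495]
ee_rot: [-0.121, 1.569, 0.121]
force: [-0.7, -0.1, 0.1]
width: 1.0
```

Emit:
arm_command([
  [91.8,20,0,0,0,0,0],
  [91.8,20,0,0,0,0,0],
  [91.8,0,0,0,0,0,0],
])

```text
clock: 25.55
position: [0.6305, 0.0773, 0.3087]
ee_rot: [-0.121, 1.573, 0.119]
force: [0.3, -1.5, 1.1]
width: 0.999
```

```bash
python3 -c "
from h import *
plan(633,77,68,8.8)"
```

```text
t 25.55 grasp [629.6138  77.0961 149.6954] jaw 8.7 F [ 0.3022 -1.5282  1.0891] w 91.7 j7 -0.33
 shift tool xyz [81.7 -0.6  3.8] turn [-0.1 -0.3  0. ]
```

Emit:
arm_command([
  [91.8,30,0,2,0,0,0],
  [91.8,30,0,0,0,0,0],
  [91.8,20,0,0,0,0,0],
  [50,0,0,0,0,0,0],
  [50,0,0,0,0,0,0],
])

```text
clock: 26.18
position: [0.6338, 0.0782, 0.2328]
ee_rot: [-0.119, 1.566, 0.12]
force: [0.8, 1.1, 0.2]
width: 0.836
```

Emit:
arm_command([
  [50,0,0,0,0,0,0],
  [50,0,0,0,0,0,0],
  [50,0,0,0,0,0,0],
  [50,-15,0,0,0,0,0],
  [50,-35,0,0,0,0,0],
])

```text
clock: 26.8
position: [0.6327, 0.0777, 0.2815]
ee_rot: [-0.12, 1.571, 0.12]
force: [0.7, 0.6, 0.0]
width: 0.652
```

Emit:
arm_command([
  [50,-40,0,0,0,0,0],
  [50,-30,0,0,0,0,0],
  [50,0,0,0,0,0,0],
])

```text
clock: 27.18
position: [0.6339, 0.0784, 0.3553]
ee_rot: [-0.119, 1.562, 0.12]
force: [0.0, -0.2, -1.1]
width: 0.651
```

```bash
python3 -c "
from h import *
plan(473.4,131,80,0.9)"
```

```text
t 27.175 grasp [634.7706  78.5318 196.3023] jaw 8.7 F [ 0.0214 -0.1636 -1.1148] w 59.7 j7 -0.31
 shift tool xyz [ 115.5   76.3 -152.2] turn [ 7.8  0.3 -0. ]
```

Emit:
arm_command([
  [50,0,10,-20,0,0,0],
  [50,0,20,-40,0,0,0],
  [50,0,20,-40,0,0,0],
  [50,0,20,-38,0,0,0],
  [50,0,6,-14,0,0,0],
])

```text
clock: 27.8
position: [0.4691, 0.1307, 0.3514]
ee_rot: [-0.122, 1.569, 0.121]
force: [0.3, 0.3, -0.4]
width: 0.652
```

Emit:
arm_command([
  [50,0,0,0,4,0,0],
  [50,0,0,0,4,0,0],
  [50,15,0,0,0,0,0],
  [50,0,0,0,0,0,0],
])

```text
clock: 28.3
position: [0.4713, 0.1294, 0.335]
ee_rot: [-0.012, 1.574, 0.01]
force: [0.1, -0.6, -1.6]
width: 0.655
```

```bash
python3 -c "
from h import *
plan(473.4,131,80,0.9)"
```

```text
t 28.3 grasp [470.8256 129.2914 176.0281] jaw 0.8 F [ 0.1123 -0.5557 -1.576 ] w 60.2 j7 -0.6
 shift tool xyz [96.   1.8  2.9] turn [-0.1 -0.2  0. ]
```

Emit:
arm_command([
  [50,30,2,1,0,0,0],
  [50,30,0,0,0,0,0],
  [50,20,0,0,0,0,0],
  [50,13,0,0,0,0,0],
  [50,0,0,0,0,0,0],
])

```text
clock: 28.92
position: [0.4724, 0.1319, 0.243]
ee_rot: [-0.011, 1.572, 0.01]
force: [0.0, -1.0, -0.2]
width: 0.651
```

Emit:
arm_command([
  [50,2,0,0,0,0,0],
  [80,0,0,0,0,0,0],
  [80,0,0,0,0,0,0],
  [80,0,0,0,0,0,0],
  [80,-20,0,0,0,0,0],
])

```text
clock: 29.55
position: [0.4721, 0.1317, 0.2611]
ee_rot: [-0.011, 1.573, 0.01]
force: [1.1, -0.1, 0.5]
width: 0.872
```

Emit:
arm_command([
  [91.8,-50,0,0,0,0,0],
  [91.8,-40,0,0,0,0,0],
  [40,-30,0,0,0,0,0],
  [0,0,0,0,0,0,0],
  [0,0,0,0,0,0,0],
])

```text
clock: 30.18
position: [0.4723, 0.1318, 0.3812]
ee_rot: [-0.01, 1.571, 0.009]
force: [-0.7, -0.1, -0.2]
width: 0.721
```

```bash
python3 -c "
from h import *
plan(477,317,120,0.9); d=get_image('scene'); save(d,'s3',1.4); blobs(.0765,.095,d=d); blobs(.125,.16,20,d=d)
for t in ['crank_grip','crank_axis','board_face','fixed_face']: print(t,[(c,r['point'],r['p']) for c in ('scene','top') for r in pinpoint(c,t)])"
```

```text
t 30.175 grasp [472.2074 131.6661 222.1575] jaw 0.7 F [-0.7354 -0.0691 -0.2155] w 66.2 j7 -0.57
 shift tool xyz [102.1 185.3   7.2] turn [-0.2 -0.   0. ]
c [-457.4 -915.1] wh [ 15.5 249.2] ang 0.0 z 0.0854 n 97 rgb [72 35 16]
c [  211.8 -1244.9] wh [123.2 392.6] ang 73.8 z 0.0856 n 256 rgb [67 50 34]
c [   5.6 -915.1] wh [ 96.4 229.8] ang 65.3 z 0.0858 n 152 rgb [15 33 67]
c [  92.6 -781.5] wh [150.1 304.1] ang 52.5 z 0.0863 n 204 rgb [16 33 67]
c [-457.8   95.5] wh [715.9  20.5] ang 90.0 z 0.0859 n 669 rgb [73 35 16]
c [43.  23.9] wh [ 59.5 143.5] ang 26.2 z 0.084 n 141 rgb [36 30 26]
c [476.7 -63.3] wh [ 62.4 104.5] ang 0.8 z 0.0868 n 375 rgb [46 45 45]
c [487.4  31.8] wh [33.9 70.9] ang 0.9 z 0.0868 n 179 rgb [104 103 101]
c [474.1  85.8] wh [26.8 60. ] ang 89.8 z 0.0866 n 106 rgb [62 60 60]
c [472.  130.9] wh [60.7 50.1] ang 1.5 z 0.087 n 240 rgb [80 78 78]
c [  594.2 -1499.5] wh [170.1  25.7] ang 1.0 z 0.1558 n 58 rgb [86 73 55]
c [  248.8 -1265.6] wh [199.9 440.5] ang 58.1 z 0.1416 n 508 rgb [66 49 34]
c [-524.9 -856.5] wh [87.1 19.9] ang 89.8 z 0.1372 n 51 rgb [47 35 24]
c [  
[... 475 characters left out ...]
0.1418 n 227 rgb [49 37 25]
c [37.  23.3] wh [ 65.5 144.1] ang 29.3 z 0.142 n 257 rgb [31 25 21]
c [514.1 312.6] wh [32.6 16. ] ang 37.6 z 0.1396 n 62 rgb [20 19 20]
c [387.3 817.2] wh [37.3 18.4] ang 52.2 z 0.1424 n 115 rgb [10 10 11]
crank_grip [('scene', [0.5156, 0.3133, 0.1174], 0.7), ('top', [0.5123, 0.309, 0.1241], 0.65)]
crank_axis [('scene', [0.4706, 0.2783, 0.118], 0.66), ('scene', [0.4773, 0.0292, 0.0113], 0.31), ('top', [0.4791, 0.2752, 0.1207], 0.68)]
board_face [('scene', [0.4745, 0.1676, 0.0432], 0.55), ('top', [0.4743, 0.1681, 0.0395], 0.73), ('top', [0.3595, 0.5183, 0.0024], 0.6)]
fixed_face [('scene', [0.477, -0.1214, 0.0401], 0.95), ('top', [0.4747, -0.1192, 0.0384], 0.64)]
```

View pics/s3.png

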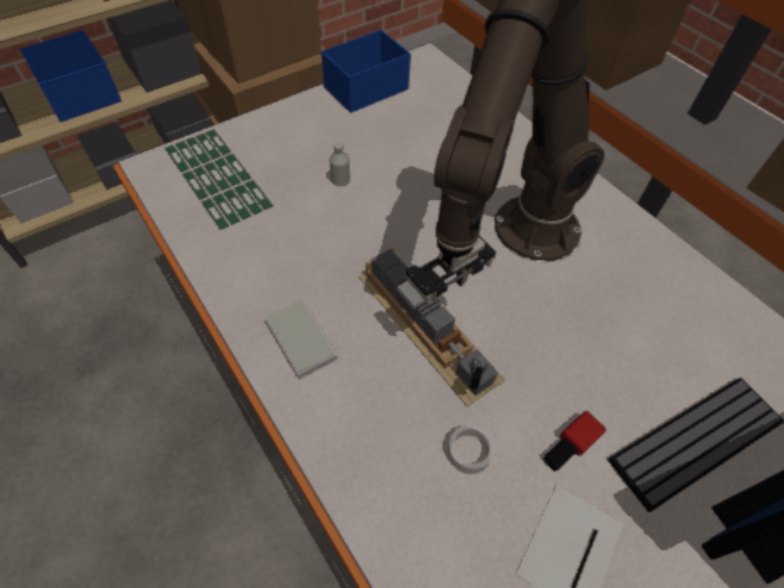

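All five pieces stand in the lane (~390,265 to ~437,325), the gripper is free above it, crank grip at ~478,373. Now push the crank with shut fingers from its counter-clockwise side.

Emit:
arm_command([
  [0,0,30,3,0,0,0],
  [0,0,50,5,0,0,0],
  [0,0,50,5,0,0,0],
  [0,0,50,4,0,0,0],
  [0,0,30,1,0,0,0],
])

```text
clock: 31.25
position: [0.4874, 0.3449, 0.3815]
ee_rot: [-0.011, 1.571, 0.012]
force: [0.1, 0.5, 0.5]
width: 0.007
```

Emit:
arm_command([
  [0,0,0,0,0,0,0],
  [0,0,0,0,0,0,0],
  [0,0,0,0,0,0,0],
])

```text
clock: 31.62
position: [0.4883, 0.3409, 0.3817]
ee_rot: [-0.009, 1.571, 0.008]
force: [-0.5, -0.3, -0.6]
width: 0.002
```

```bash
cat >> h.py <<'E'
def circ(phi0,n,step,start=None,A=(471.,278.),rad=55,tan=27):
    s=arm.observe(); M=R.from_rotvec(s["ee_rot"]).as_matrix(); g=(np.array(s["position"])+M[:,0]*.159)*1000
    j=np.arctan2(M[1,2],M[0,2]); zx=np.array([np.cos(j),np.sin(j)]); yx=np.array([-zx[1],zx[0]])
    cur=g[:2].copy(); print("at",g)
    for k in range(n):
        f=np.radians(phi0-step*k); t=np.array(A)+rad*np.array([np.cos(f),np.sin(f)])+tan*np.array([-np.sin(f),np.cos(f)])
        d=t-cur; y,z=round(d@yx),round(d@zx); cur=cur+y*yx+z*zx
        print(k,round(np.degrees(f)),"y",y,"z",z, end="; " if k%5<4 else "\n")
E
python3 -c "
from h import *
plan(490,342,121,0.9)"
```

```text
t 31.625 grasp [488.3531 340.7085 222.664 ] jaw 0.6 F [-0.5261 -0.3234 -0.5644] w 0.2 j7 -0.95
 shift tool xyz [101.7   1.4   1.6] turn [-0.3  0.   0.1]
```

Emit:
arm_command([
  [0,30,1,1,0,0,0],
  [0,40,0,0,0,0,0],
  [0,20,0,0,0,0,0],
  [0,10,0,0,0,0,0],
  [0,0,0,0,0,0,0],
])

```text
clock: 32.25
position: [0.4891, 0.3427, 0.2816]
ee_rot: [-0.01, 1.571, 0.009]
force: [0.4, 0.7, 0.1]
width: 0.003
```

```bash
python3 -c "
from h import *
plan(490,342,121,0.9); circ(38.7,35,20)"
```

```text
t 32.25 grasp [489.0466 342.6106 122.6451] jaw 0.7 F [0.4115 0.7254 0.07  ] w 0.2 j7 -1.02
 shift tool xyz [ 1.6 -0.6  0.9] turn [-0.2 -0.   0. ]
at [489.0466 342.6106 122.6451]
0 39 y -9 z 8; 1 19 y -13 z 17; 2 -1 y -17 z 12; 3 -21 y -21 z 5; 4 -41 y -21 z -2
5 -61 y -19 z -9; 6 -81 y -15 z -15; 7 -101 y -9 z -20; 8 -121 y -1 z -21; 9 -141 y 5 z -21
10 -161 y 13 z -17; 11 -181 y 18 z -12; 12 -201 y 20 z -5; 13 -221 y 21 z 2; 14 -241 y 19 z 10
15 -261 y 15 z 15; 16 -281 y 9 z 19; 17 -301 y 2 z 21; 18 -321 y -6 z 21; 19 -341 y -13 z 17
20 -361 y -17 z 12; 21 -381 y -21 z 5; 22 -401 y -21 z -2; 23 -421 y -19 z -9; 24 -441 y -15 z -15
25 -461 y -9 z -20; 26 -481 y -1 z -21; 27 -501 y 5 z -21; 28 -521 y 13 z -17; 29 -541 y 18 z -12
30 -561 y 20 z -5; 31 -581 y 21 z 2; 32 -601 y 19 z 10; 33 -621 y 15 z 15; 34 -641 y 9 z 19
```

Emit:
arm_command([
  [0,0,-9,8,0,0,0],
  [0,0,-13,17,0,0,0],
  [0,0,-17,12,0,0,0],
  [0,0,-21,5,0,0,0],
  [0,0,-21,-2,0,0,0],
])

```text
clock: 32.88
position: [0.5312, 0.262, 0.2822]
ee_rot: [-0.007, 1.569, 0.011]
force: [0.5, 6.2, -0.1]
width: 0.005
```

```bash
python3 -c "
from h import *
plan(490,342,121,0.9); circ(-41.3,4,20); d=get_image('scene');blobs(.125,.16,20,d=d); blobs(.0765,.095,d=d)" | grep -v '\-[0-9]\{3,4\}\.[0-9]'
```

```text
t 32.875 grasp [531.4605 262.389  123.2043] jaw 0.7 F [ 0.5405  6.2354 -0.0928] w 0.5 j7 -0.86
 shift tool xyz [  2.3  80.1 -40.5] turn [-0.2  0.1 -0.2]
at [531.4605 262.389  123.2043]
c [36.  23.6] wh [ 69.3 144.8] ang 30.2 z 0.1417 n 257 rgb [31 26 22]
c [388.2 817.9] wh [36.5 16.6] ang 56.0 z 0.1435 n 113 rgb [11 11 12]
c [36.1 21.3] wh [ 71.3 149.4] ang 27.6 z 0.0854 n 139 rgb [38 32 27]
c [475.1  -8.4] wh [ 63.6 216.4] ang 1.5 z 0.0871 n 842 rgb [79 77 76]
c [472.6 130.2] wh [60.8 48.6] ang 0.9 z 0.0869 n 201 rgb [60 58 58]
```

Emit:
arm_command([
  [0,0,-19,-9,0,0,0],
  [0,0,-15,-15,0,0,0],
  [0,0,-9,-20,0,0,0],
  [0,0,-1,-21,0,0,0],
  [0,0,5,-21,0,0,0],
])

```text
clock: 33.55
position: [0.4459, 0.2206, 0.2822]
ee_rot: [-0.008, 1.568, 0.007]
force: [3.2, -1.6, 0.5]
width: 0.006
```

Emit:
arm_command([
  [0,0,13,-17,0,0,0],
  [0,0,18,-12,0,0,0],
  [0,0,20,-5,0,0,0],
  [0,0,21,2,0,0,0],
  [0,0,19,10,0,0,0],
])

```text
clock: 34.17
position: [0.4216, 0.3113, 0.2812]
ee_rot: [-0.012, 1.572, 0.005]
force: [-2.0, -4.3, 0.6]
width: 0.004
```

```bash
python3 -c "
from h import *
plan(490,342,121,0.9); circ(-241.3,4,20); print()
d=get_image('scene'); save(d,'s4',1.4);blobs(.0765,.095,d=d)
for t in ['crank_grip','board_face']: print(t,[(c,r['point'],r['p']) for c in ('scene','top') for r in pinpoint(c,t)])"
```

```text
t 34.175 grasp [421.4621 310.4931 122.1775] jaw 0.6 F [-1.9833 -4.2584  0.5812] w 0.3 j7 -1.07
 shift tool xyz [ 0.9 30.8 68.9] turn [-0.3 -0.1  0.3]
at [421.4621 310.4931 122.1775]
0 -241 y 3 z -1; 1 -261 y 15 z 16; 2 -281 y 8 z 19; 3 -301 y 2 z 21; 
c [-455.5 -809.5] wh [ 23.9 466.4] ang 0.1 z 0.0859 n 222 rgb [71 34 15]
c [  195.8 -1254.7] wh [377.1  59.8] ang 0.5 z 0.0863 n 235 rgb [67 50 34]
c [   6.4 -912.5] wh [100.5 228.2] ang 63.6 z 0.0878 n 156 rgb [15 32 67]
c [  91.6 -778. ] wh [147.  303.4] ang 54.5 z 0.0859 n 214 rgb [15 32 65]
c [-457.5   80.6] wh [750.1  20.2] ang 89.8 z 0.0858 n 669 rgb [71 34 15]
c [474.7  18.6] wh [ 63.1 269.5] ang 1.1 z 0.087 n 1079 rgb [83 81 80]
crank_grip [('scene', [0.4469, 0.3307, 0.1209], 0.63), ('top', [0.5123, 0.309, 0.1241], 0.65)]
board_face [('scene', [0.4747, 0.1528, 0.0405], 0.74), ('scene', [0.4445, 0.3203, 0.1187], 0.67), ('top', [0.4743, 0.1681, 0.0395], 0.73), ('top', [0.3595, 0.5183, 0.0024], 0.6)]
```

View pics/s4.png

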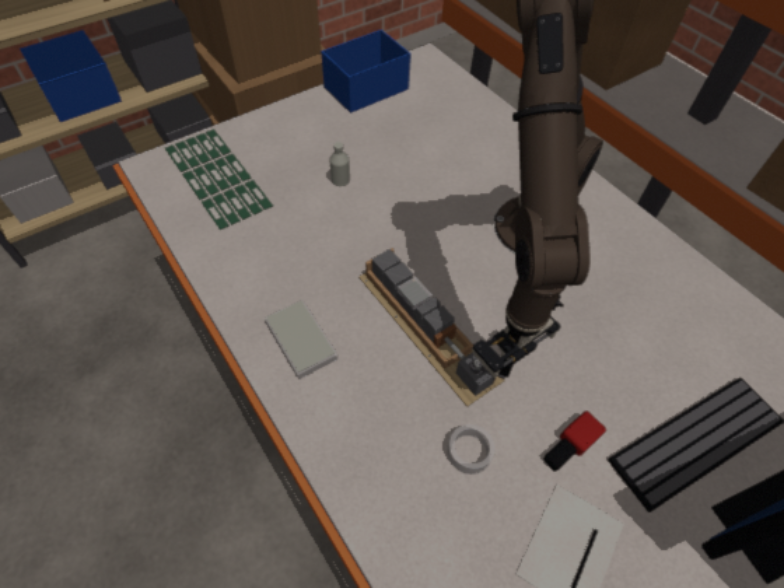

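The picture shows the pieces upright and the board (~447,340) against them. Keep winding.

Emit:
arm_command([
  [0,0,15,15,0,0,0],
  [0,0,9,19,0,0,0],
  [0,0,2,21,0,0,0],
  [0,0,-6,21,0,0,0],
  [0,0,-13,17,0,0,0],
])

```text
clock: 35.05
position: [0.5144, 0.3211, 0.2817]
ee_rot: [-0.01, 1.571, 0.011]
force: [-3.0, 2.3, -0.2]
width: 0.003
```

Emit:
arm_command([
  [0,0,-17,12,0,0,0],
  [0,0,-21,5,0,0,0],
  [0,0,-21,-2,0,0,0],
  [0,0,-19,-9,0,0,0],
  [0,0,-15,-15,0,0,0],
])

```text
clock: 35.67
position: [0.5076, 0.2265, 0.2824]
ee_rot: [-0.007, 1.567, 0.009]
force: [3.8, 2.6, -0.4]
width: 0.003
```

```bash
python3 -c "
from h import *
plan(490,342,121,0.9); circ(-441.3,13,20); print()
d=get_image('scene'); blobs(.0765,.095,d=d)
for t in ['crank_grip','board_face']: print(t,[(c,r['point'],r['p']) for c in ('scene',) for r in pinpoint(c,t)])"
```

```text
t 35.675 grasp [508.1594 226.6585 123.4432] jaw 0.6 F [ 3.7554  2.6369 -0.3857] w 0.2 j7 -0.84
 shift tool xyz [  2.5 115.5 -17. ] turn [-0.3  0.2 -0.1]
at [508.1594 226.6585 123.4432]
0 -441 y 1 z -2; 1 -461 y -9 z -20; 2 -481 y -1 z -21; 3 -501 y 6 z -20; 4 -521 y 12 z -18
5 -541 y 18 z -11; 6 -561 y 20 z -6; 7 -581 y 21 z 2; 8 -601 y 20 z 10; 9 -621 y 14 z 15
10 -641 y 9 z 19; 11 -661 y 2 z 22; 12 -681 y -6 z 20; 
c [-458.5 -912.2] wh [ 19.5 270.5] ang 0.6 z 0.0849 n 109 rgb [73 35 16]
c [  204.2 -1238.8] wh [ 88.9 384.9] ang 79.8 z 0.0859 n 239 rgb [68 51 35]
c [   8.8 -914.7] wh [ 90.1 225.3] ang 65.9 z 0.0854 n 153 rgb [16 34 69]
c [  91.6 -777.2] wh [152.1 303.9] ang 54.9 z 0.0868 n 206 rgb [17 34 68]
c [-457.9   64.7] wh [ 19.4 782.5] ang 0.0 z 0.0859 n 685 rgb [73 35 16]
c [40.3 21.2] wh [ 64.1 147.8] ang 24.6 z 0.0843 n 131 rgb [37 31 26]
c [475.8  12.4] wh [ 65.2 256.7] ang 1.3 z 0.0873 n 1036 rgb [74 72 71]
c [473.1 261. ] wh [28.7 61.2] ang 11.9 z 0.0878 n 127 rgb [66 63 64]
crank_grip [('scene', [0.4832, 0.2201, 0.1174], 0.68), ('scene', [0.4784, -0.0358, 0.0079], 0.4)]
board_face [('scene', [0.4755, 0.1394, 0.0419], 0.53), ('scene', [0.4807, 0.2228, 0.1199], 0.31)]
```

Emit:
arm_command([
  [0,0,-9,-20,0,0,0],
  [0,0,-1,-21,0,0,0],
  [0,0,6,-20,0,0,0],
  [0,0,12,-18,0,0,0],
  [0,0,18,-11,0,0,0],
])

```text
clock: 36.45
position: [0.4162, 0.2526, 0.2817]
ee_rot: [-0.011, 1.57, 0.007]
force: [2.9, -2.1, 0.2]
width: 0.004
```

Emit:
arm_command([
  [0,0,20,-6,0,0,0],
  [0,0,21,2,0,0,0],
  [0,0,20,10,0,0,0],
  [0,0,0,0,0,0,0],
])

```text
clock: 36.95
position: [0.4215, 0.3153, 0.2815]
ee_rot: [-0.011, 1.571, 0.011]
force: [0.9, 0.2, -0.4]
width: 0.008
```

```bash
python3 -c "
from h import *
plan(490,342,121,0.9); circ(-601.3,13,10); print()
d=get_image('scene'); blobs(.0765,.095,d=d)
for t in ['crank_grip','board_face']: print(t,[(c,r['point'],r['p']) for c in ('scene',) for r in pinpoint(c,t)])" | grep -v '\-[0-9]\{3,4\}\.[0-9]'
```

```text
t 36.95 grasp [421.4697 315.3985 122.5059] jaw 0.8 F [ 0.9338  0.2461 -0.3578] w 0.8 j7 -1.07
 shift tool xyz [ 1.5 25.6 68.9] turn [-0.1 -0.  -0. ]
at [421.4697 315.3985 122.5059]
0 -601 y -2 z -1; 1 -611 y 8 z 7; 2 -621 y 7 z 9; 3 -631 y 5 z 9; 4 -641 y 3 z 10
5 -651 y 2 z 11; 6 -661 y 0 z 10; 7 -671 y -2 z 11; 8 -681 y -4 z 10; 9 -691 y -5 z 9
10 -701 y -7 z 8; 11 -711 y -9 z 7; 12 -721 y -9 z 5; 
c [475.1   7.3] wh [ 63.2 244.4] ang 1.6 z 0.0873 n 1014 rgb [86 83 83]
crank_grip [('scene', [0.4526, 0.3285, 0.1181], 0.44), ('scene', [0.4756, 0.0181, 0.0059], 0.23)]
board_face [('scene', [0.4752, 0.1251, 0.0425], 0.54)]
```

Emit:
arm_command([
  [0,0,7,6,0,0,0],
  [0,0,7,9,0,0,0],
  [0,0,0,0,0,0,0],
])

```text
clock: 37.48
position: [0.437, 0.3292, 0.2818]
ee_rot: [-0.009, 1.57, 0.011]
force: [-0.1, 0.7, -0.5]
width: 0.008
```

Emit:
arm_command([
  [0,0,5,9,0,0,0],
  [0,0,0,0,0,0,0],
])

```text
clock: 37.72
position: [0.4452, 0.334, 0.2815]
ee_rot: [-0.01, 1.571, 0.01]
force: [-2.5, -1.4, 0.4]
width: 0.004
```

```bash
python3 -c "
from h import *
plan(490,342,121,0.9); circ(-631.3,9,10); print()
d=get_image('scene'); blobs(.0765,.095,d=d);blobs(.125,.16,20,d=d);
for t in ['crank_grip','board_face']: print(t,[(c,r['point'],r['p']) for c in ('scene',) for r in pinpoint(c,t)])" | grep -v '\-[0-9]\{3,4\}\.[0-9]'
```

```text
t 37.725 grasp [445.1166 334.0027 122.5306] jaw 0.7 F [-2.5176 -1.3523  0.4439] w 0.4 j7 -1.07
 shift tool xyz [ 1.5  7.4 45. ] turn [-0.2 -0.   0. ]
at [445.1166 334.0027 122.5306]
0 -631 y 0 z 0; 1 -641 y 3 z 10; 2 -651 y 2 z 11; 3 -661 y 0 z 10; 4 -671 y -2 z 11
5 -681 y -4 z 10; 6 -691 y -6 z 9; 7 -701 y -7 z 8; 8 -711 y -8 z 7; 
c [474.9   6.7] wh [ 63.1 245. ] ang 1.5 z 0.087 n 1008 rgb [84 82 81]
c [388.  817.5] wh [36.3 17.6] ang 55.2 z 0.1432 n 112 rgb [10 10 10]
crank_grip [('scene', [0.4713, 0.332, 0.1176], 0.41)]
board_face [('scene', [0.4751, 0.1217, 0.043], 0.73)]
```

Emit:
arm_command([
  [0,0,2,5,0,0,0],
  [0,0,1,5,0,0,0],
  [0,0,0,0,0,0,0],
])

```text
clock: 38.25
position: [0.4478, 0.3359, 0.2811]
ee_rot: [-0.02, 1.584, 0.006]
force: [-37.5, -15.7, 28.2]
width: 0.001
```

Emit:
arm_command([
  [0,0,1,5,0,0,0],
  [0,0,1,5,0,0,0],
  [0,0,0,0,0,0,0],
])

```text
clock: 38.62
position: [0.4502, 0.3375, 0.2806]
ee_rot: [-0.03, 1.598, 0.004]
force: [-74.0, -27.7, 54.6]
width: 0.004
```

```bash
python3 -c "
from h import *
plan(490,342,121,0.9); circ(-651.3,9,10); print()
d=get_image('scene'); blobs(.0765,.095,d=d);blobs(.125,.16,20,d=d);
for t in ['crank_grip','board_face']: print(t,[(c,r['point'],r['p']) for c in ('scene',) for r in pinpoint(c,t)])" | grep -v '\-[0-9]\{3,4\}\.[0-9]'
```

```text
t 38.625 grasp [445.9385 334.8343 121.7158] jaw 1.2 F [-73.97   -27.6776  54.6408] w 0.4 j7 -1.05
 shift tool xyz [-0.6  6.2 44.2] turn [ 0.3 -1.6  0.9]
at [445.9385 334.8343 121.7158]
0 -651 y 4 z 20; 1 -661 y 0 z 11; 2 -671 y -3 z 10; 3 -681 y -3 z 10; 4 -691 y -6 z 9
5 -701 y -7 z 8; 6 -711 y -8 z 7; 7 -721 y -10 z 5; 8 -731 y -10 z 3; 
c [  88.8 -782. ] wh [151.  304.7] ang 54.8 z 0.0853 n 219 rgb [16 33 66]
c [475.5   7.3] wh [245.   68.1] ang 89.7 z 0.0872 n 1012 rgb [83 81 80]
c [471.  328.3] wh [12.4 20.3] ang 12.5 z 0.14 n 26 rgb [19 17 17]
c [387.1 818.3] wh [36.5 18.3] ang 57.3 z 0.1437 n 116 rgb [10 10 10]
crank_grip [('scene', [0.4732, 0.3339, 0.117], 0.59)]
board_face [('scene', [0.4785, 0.125, 0.0425], 0.57)]
```

Emit:
arm_command([
  [0,0,-1,-8,0,0,0],
  [0,0,-2,-12,0,0,0],
  [0,0,-2,-15,0,0,0],
  [0,-30,0,0,0,0,0],
  [0,-50,0,0,0,0,0],
])

```text
clock: 39.4
position: [0.43, 0.3331, 0.3617]
ee_rot: [-0.011, 1.572, 0.009]
force: [1.4, 0.4, -0.0]
width: 0.009
```

Emit:
arm_command([
  [0,-50,0,-30,0,0,0],
  [0,-30,0,-60,0,0,0],
  [0,0,0,-60,0,0,0],
  [0,0,0,0,0,0,0],
])

```text
clock: 39.9
position: [0.2802, 0.3322, 0.4408]
ee_rot: [-0.013, 1.568, 0.015]
force: [1.4, -0.4, 0.5]
width: 0.006
```

```bash
python3 -c "
from h import *
plan(490,342,121,0.9)
for c in ('scene','top'):
  d=get_image(c); blobs(.0765,.095,d=d);blobs(.125,.16,20,d=d); f=d['frame']; save(d,'fin_'+c,1.4)
  for t in ['crank_grip','board_face','crank_axis','tray','tape','scanner','cleaner']: print(t,[(np.round(r['point'],3),r['p']) for r in pinpoint(c,t)])" | grep -v '\-[0-9]\{3,4\}\.[0-9] wh'
```

```text
t 39.9 grasp [280.6632 332.3459 281.7524] jaw 1.0 F [ 1.3655 -0.3581  0.4885] w 0.6 j7 -1.1
 shift tool xyz [161.4   5.8 209. ] turn [ 0.1  0.2 -0.1]
c [-458.8 -753.1] wh [593.3  18.6] ang 89.9 z 0.0849 n 279 rgb [72 35 15]
c [  278.2 -1294.2] wh [228.8 449.9] ang 51.8 z 0.0844 n 270 rgb [63 47 32]
c [   4.9 -912.5] wh [ 92.3 228.3] ang 62.6 z 0.0859 n 149 rgb [15 33 67]
c [  50.2 -748.2] wh [ 36.2 249.8] ang 83.9 z 0.0854 n 153 rgb [17 35 72]
c [-456.3  312.6] wh [285.6  16.7] ang 89.3 z 0.0865 n 301 rgb [72 35 16]
c [36.8 21.7] wh [ 72.  149.4] ang 27.5 z 0.0848 n 141 rgb [37 31 26]
c [475.    5.3] wh [ 62.3 246.7] ang 1.4 z 0.0873 n 1017 rgb [90 88 87]
c [472.1 303.5] wh [28.3 76.6] ang 5.4 z 0.0881 n 133 rgb [56 54 55]
c [  254.2 -1272.8] wh [217.7 455.1] ang 57.0 z 0.141 n 521 rgb [65 48 33]
c [-532.6 -735.7] wh [121.  285.6] ang 23.8 z 0.1419 n 333 rgb [48 35 24]
c [  599.4 -1501.5] wh [101.5  18.7] ang 0.1 z 0.1543 n 37 rgb [85 73 54]
c [  740.3 -1502.9] wh [61.2 21.9] ang 5.9 z 0.1549 n 25 rgb [89 75 56]
c [  873.  -1501.5] wh [92.3 18.4] ang 1.4 z 0.1552 n 35 rgb [86 71 53]

[... 1364 characters left out ...]
 2.0 z 0.1406 n 50 rgb [112 104  95]
c [205.8 843. ] wh [ 16.3 380.5] ang 79.5 z 0.1445 n 665 rgb [27 30 38]
c [ 377.4 -483.7] wh [25.1 26.6] ang 86.2 z 0.1385 n 64 rgb [156 152 137]
c [  48.6 -812.6] wh [138.1 251.8] ang 89.6 z 0.1369 n 555 rgb [ 40  59 100]
c [68.3 11.7] wh [ 8.7 66.3] ang 7.9 z 0.1406 n 39 rgb [48 41 36]
crank_grip [(array([0.466, 0.331, 0.122]), 0.59)]
board_face [(array([0.476, 0.128, 0.043]), 0.61)]
crank_axis [(array([0.475, 0.279, 0.121]), 0.71)]
tray [(array([ 0.763, -0.05 , -0.001]), 0.6)]
tape [(array([0.595, 0.408, 0.   ]), 0.96)]
scanner [(array([0.36 , 0.519, 0.001]), 0.85), (array([0.476, 0.028, 0.002]), 0.39)]
cleaner [(array([ 0.375, -0.49 ,  0.006]), 0.86)]
```

View pics/fin_scene.png

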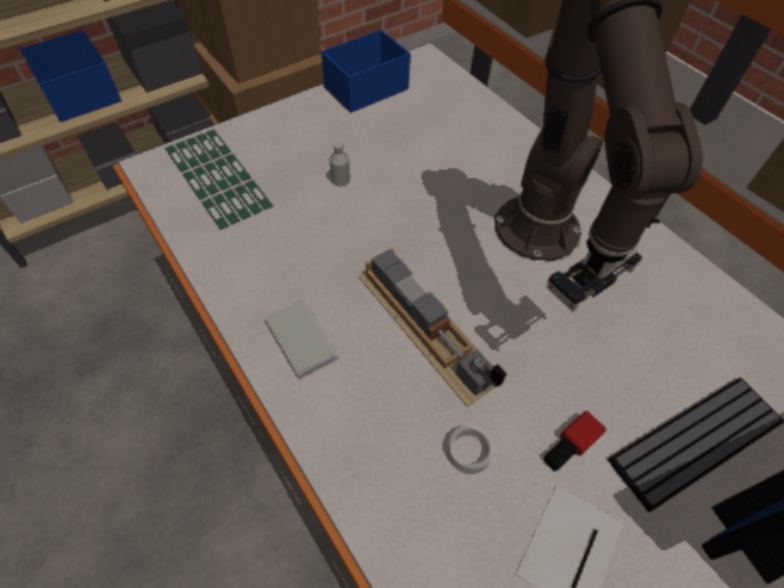

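View pics/fin_top.png

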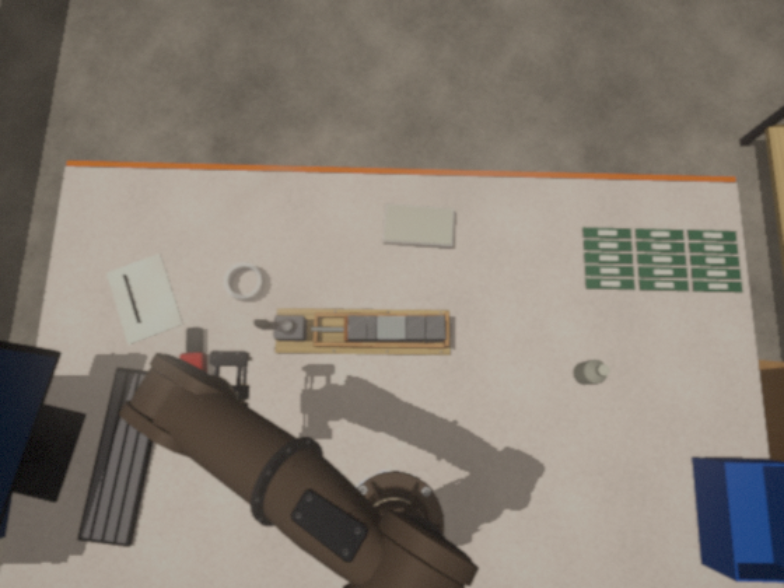

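The row is closed up: a single 241 mm run between fixed board (~448,331) and moving board (~347,331), crank at the stop. Bystanders unmoved, and the arm is clear.

```bash
python3 -c "
from h import *
print(arm.sign_off())"
```

```text
the job is handed in; nothing more can be done
None
```

I handed the job in with the row packed and the crank at its stop; sign-off gives no verdict.

**What I did:** Only one module case was present. From the fixed end, the lane holds foam, foam, case, slim and foam, which is 240 mm of the 244 mm. No bricks were left over. I turned the crank by pushing its grip clockwise with the closed fingers, rather than gripping it, for about 1.85 turns. It started at about 0.9 rad.

**Last checks:**
- **Row:** The tops form one level run of about 241 mm in the top camera (247 mm in the scene camera, which reads a little long). They are at z = 0.088 m, which fits pieces standing upright on the lane floor.
- **Crank:** The grip is in line with the lane at about 90°, which is where two full turns should end.
- **Moving board:** It reads 0.123 to 0.128 m in world y, against about 0.127 m expected. The two cameras differ by about 5 mm.
- **Bystanders:** All four are within about 6 mm of where they started, which is the detection noise.
- **Arm:** It is clear of everything.

**Stop force:** At the hard stop the wrist force rose to about 96 N before I backed off, under the 120 N limit but higher than I intended. Nothing shifted as a result.

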